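# Jam the lever nut on a flask compress

## Robot

A 6-joint arm with a two-finger parallel gripper is mounted at the origin on a cart in front of the work surface, level with it; the furniture and walls round the work are solid. World frame = base frame: x ahead of the robot, y to its left, z up, the work surface at z = 0. Lengths are in mm, angles in rad, forces in N, time in s.
With the tool pointing down it reaches from about 425 to 925 mm from the base axis. Payload 12.5 kg.
Tool frame: the origin (TCP) lies midway between the tips of the shut fingers; the grasp point (between the pads) lies 19 mm behind it (bot.grasp_offset is the distance from the TCP to the grasp point, in mm); x points along the fingers, y is the direction in which the jaws open and shut, and the axes are right-handed (so a half turn about x gives the same grasp; the last joint's range is limited). The gripper opens to 85 mm and grips with 20 to 120 N. Pads are 22 mm wide; open, the fingers measure 114 mm over their backs; the gripper's body (76 mm by 85 mm) begins 54 mm behind the grasp point. The pads swing forward as they close: fully open they stand 13 mm farther back than shut.
Start: joints at [-1.288, 0.491, 1.559, -0, 1.092, -0.106], TCP at [236.947, -578.36, 231.327] pointing down, gripper open.
Joint ranges: [-3.1, 3.1], [-0.84, 2.19], [0.05, 2.79], [-1.13, 4.28], [0.06, 2.93], [-2.69, 2.69]. Speed limits (rad/s): [2.22, 2.22, 2.79, 3.14, 3.14, 3.14].

## Interface

Orientations are given as a unit quaternion [w, x, y, z].
In Python, from bench import bot gives the robot as it stands.
- The arm moves only by the shell command python3 -m handwheel 'ROWS' [FORCE]. ROWS is JSON, a list of rows, each a list of 3 entries, a list of its own where there are three numbers: the shift along the tool's x, y, z in m, then the turn, a rotation vector about the tool's x, y, z in degrees, then the finger opening in m, from 0 to 0.0854. In form: [[[dx, dy, dz], [rx, ry, rz], fingers], ...]. A call has exactly 8 rows; each row is the pose to reach, as a shift and turn from the pose commanded when the call began, along the tool's axes at that moment; what a row does not reach only later rows make up. A row lasts 1/10 s, in which the tool goes at most 50 mm and 8.59 degrees, less where a joint would pass 70% of its speed; a pose out of reach is approached as far as the arm can. A call with a gripper value outside its range is refused whole. The fingers move at their own pace and stop on an object; FORCE is the grip in N (left out, the last holds). Time passes only in rows, so rows that repeat a pose let the fingers close, or fill a call up. It gives the time, the measured TCP pose, the force and the opening at its end, in the units of the state.
- bot.sense(): the state, without advancing time (a new reading comes with each control period).
- bot.camera(name): name is "side" or "top"; returns a dict with "img" (384x512x3 uint8, blue, green, red), "range_z" (384x512 float32, mm along the optical axis (not along the pixel's ray), 0 where there is no reading), "fx", "fy", "cx", "cy" (pixels), "R" (3x3) and "t" (3): a world point X has camera coordinates R X + t. Camera axes: x right, y down, z forward; pixel columns grow to the right and rows downward; lengths in mm; the calibration is good to about 2 mm. A picture is of the moment at which its call begins.
- bot.finish_job(): hands the job in, once; it reports no verdict.
The state is a dict: "clock": time; "joints": joint angles; "joint_velocities": joint speeds; "tau": joint torques, N m; "position": TCP position; "tcp_rot": TCP orientation; "wrist_force": force on the tool from outside, world axes, zero at the start; "wrist_torque": the same for the moment, N m; "gripper_width": opening from 0.0 (shut) to 1.0 (fully open).
Only numpy, scipy, OpenCV 4.12 (cv2) and the standard library are available. Lean on these libraries where they do the work, as an engineer would, in place of code of your own. Each camera call takes 0.05 s, during which the arm holds its last target.

## Task

The spring pressure of the flask compress is set by the lower, square nut on its stud; lock that setting. Slide the open-ended spanner flat onto the square nut so that its handle is held by the other stud and the nut cannot turn, then run the lever nut down onto it and tighten it to about 0.45 N m (10 N pushed against the middle of its lever), not much more, without losing the square nut's setting. Leave the spanner lying on the nut and the things round about where they are.

Things in the scene. Friction and masses are not known exactly. Their poses are not given: they have to be found in the camera images.
- compress: spring flask compress, fixed: plates 188 mm long (its y) by 92 mm (its x) round a brass flask. Origin: centre of its underside on the bench, z up. Top of the upper plate: flat, z = 73 mm. Two threaded studs, 16 mm thick, rise through it to z = 117 mm: the work stud at y = -70 mm (with stop_nut, lock_nut), the other at y = +70 mm
- brace_stud (a point): axis of the other stud at the upper plate's top. Its square nut and lever nut, the same in size, are already jammed and fixed; that square nut lies on the plate turned like stop_nut. The seated spanner's handle passes it on the compress's -x side with some 3 mm to spare; a slight clockwise turn brings the handle to bear on it
- stop_nut: square nut on the work stud, on the upper plate: 24 mm across, 11 mm high, origin at the centre of its underside. Its x axis is parallel to two sides and points the way the seated spanner's handle must point: 0.165 rad to the compress's -x side of the other stud. Its thread friction is only 0.09 N m: unless held by the spanner it turns with lock_nut
- stop_turn (a joint): turn of stop_nut from its setting in rad, 0 at the start, positive clockwise seen from above (downwards)
- lock_nut: lever nut already started on the work stud, about 1.5 to 3.5 mm above stop_nut: round knurled hub, 32 mm diameter, 20 mm high (the lowest 4 mm a thinner collar), and one straight lever along its +x. Origin: centre of its underside. Right-hand two-start thread: clockwise from above runs it down, 0.95 mm per rad (6 mm a turn), against 0.1 N m of friction
- lever_mid (a point): point on the lever (9 mm bar, 15 mm ball end 60 mm out) 45 mm from the stud axis, 12 mm above lock_nut's underside. Once lock_nut bears on stop_nut, turning takes 0.2 N m while the spanner's slack (0.1 rad) is taken up, then 1 N m more per rad; at 0.45 N m the nuts press with some 65 N. Held still, the lever pushes back with only two thirds of that; let go, the nuts stay jammed
- spanner: loose flat steel open-ended spanner, 170 mm long, 8 mm thick, 0.2 kg, lying on the bench. Origin: centre of its jaw, on the underside; +x runs along the handle, the jaw opens to -x, 25.6 mm wide, flared tips reaching x = -20 mm, throat at x = +12.6 mm (a seated 24 mm nut has its centre at the origin). Head 53 mm wide, handle 16 mm wide from x = 40 to 150 mm
- spanner_grip (a point): point on the spanner's handle at x = 55 mm, mid thickness, to take it by
- cast_tan: bystander: tan plaster dental cast, about 55 mm, origin under its centre
- mixing_cup: bystander: brown rubber mixing cup, 53 mm, 44 mm high, origin under its centre
- wax_tin: bystander: round metal tin of red wax, 84 mm, 32 mm high, origin under its centre

How it is judged:
By the outcome, as a careful person would: the job done as asked, in the order asked, and still so for the second after the job is handed in, with the robot touching nothing.
It also fails if it takes over 53 s, if anything falls off the work surface, if the arm or the gripper's body presses on something with over 40 N, if the wrist force passes 120 N, or if a joint passes its speed limit or range.

## Working session

There is one attempt and no reset: what is moved stays moved. The work goes in short steps, Python scripts to look and compute and a shell command to move; the robot and the scene stay as the last step left them, time stands still between calls to the robot, and variables do not carry over. Pictures are saved under pics/ and viewed, and the job is handed in when it is done.

```bash
ls -la; mkdir -p pics; python3 - <<'E'
from bench import bot
import cv2,numpy as np
print(bot.sense(), bot.grasp_offset)
for n in("side","top"):
    c=bot.camera(n); cv2.imwrite(f"pics/{n}0.png",c["img"]); np.savez(f"{n}0.npz",**c)
    print(n,c["fx"],c["fy"],c["cx"],c["cy"],c["R"],c["t"],(c["range_z"]>0).mean())
E
```

```text
total 12
drwxr-xr-x  3 agent agent 4096 Dec  6 18:43 .
drwxr-xr-x 23 root  root  4096 Dec  6 18:43 ..
drwxr-xr-x  2 agent agent 4096 Dec  6 18:43 pics
{'clock': 0.0, 'joints': array([-1.28761245e+00,  4.91553941e-01,  1.55943220e+00,  2.68965199e-05,
        1.09167933e+00, -1.05588050e-01]), 'joint_velocities': array([-7.30868731e-04, -1.60366763e-03,  6.12211140e-05, -6.40666842e-05,
       -2.92718785e-03, -2.27189379e-04]), 'tau': array([ 2.38519038e-03, -6.18438578e+01, -2.61593503e+01,  2.52416051e-06,
        4.11407076e-03,  4.71047841e-06]), 'position': array([ 236.88183355, -578.1415068 ,  230.73716541]), 'tcp_rot': array([-0.13620477, -0.69376497, -0.13696187,  0.69381544]), 'wrist_force': array([0.16557382, 0.8666218 , 0.71868384]), 'wrist_torque': array([-0.01234577, -0.00839739,  0.03610706]), 'gripper_width': 0.998314027678921} 18.700000000000003
side 348.38144723092097 348.38144723092097 261.661823314104 190.90277868788823 [[ 9.99218535e-01  3.95258403e-02 -1.66736206e-04]
 [ 1.43529244e-02 -3.66767822e-01 -9.30201784e-01]
 [-3.68281606e-02  9.29472470e-01 -3.67048517e-01]] [-511.017001    103.00568984  894.53622825] 0.9961039225260416
top 403.70886514517144 403.70886514517144 257.7627612574182 188.72937139558385 [[-0.01943659 -0.9995484   0.02291763]
 [-0.99879131  0.01837664 -0.04558746]
 [ 0.04514573 -0.02377599 -0.99869743]] [  21.75447792  494.3335831  1003.9387482 ] 0.9962107340494791
```

View pics/side0.png

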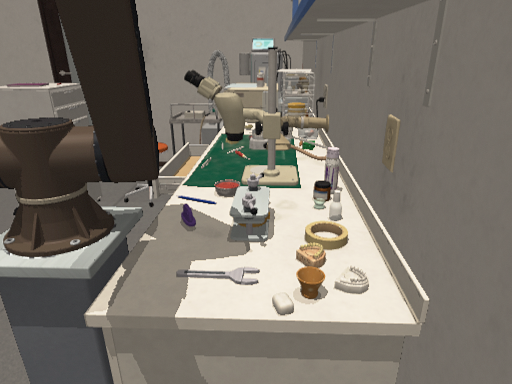

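View pics/top0.png

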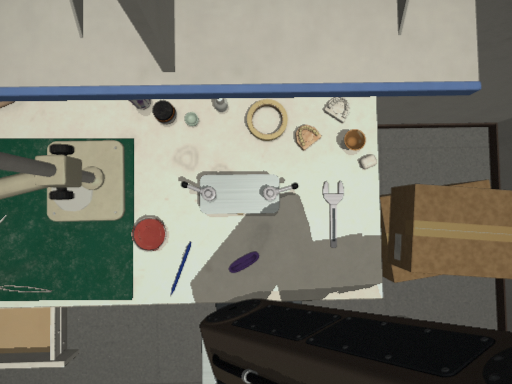

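```bash
cat > h.py <<'E'
import numpy as np,cv2
def load(f): return dict(np.load(f))
def world(c):
    v,u=np.mgrid[0:384,0:512]; z=c["range_z"]
    p=np.stack([(u-c["cx"])/c["fx"]*z,(v-c["cy"])/c["fy"]*z,z],-1)
    return (p-c["t"])@c["R"]
def ray(c,u,v,h):
    d=c["R"].T@np.array([(u-c["cx"])/c["fx"],(v-c["cy"])/c["fy"],1]); o=-c["R"].T@c["t"]
    return o+d*(h-o[2])/d[2]
def proj(c,X):
    p=c["R"]@np.asarray(X,float)+c["t"]; return c["cx"]+c["fx"]*p[0]/p[2],c["cy"]+c["fy"]*p[1]/p[2]
def crop(c,u0,v0,u1,v1,k,f): cv2.imwrite(f,cv2.resize(c["img"][v0:v1,u0:u1],None,fx=k,fy=k,interpolation=cv2.INTER_CUBIC))
E
python3 - <<'E'
from h import *
t=load("top0.npz");s=load("side0.npz")
crop(t,170,150,370,270,4,"pics/topc.png"); crop(s,170,160,290,300,4,"pics/sidec.png")
P=world(t)
print("shelf z",P[40,300],P[90,300])
for (u,v) in [(240,180),(240,205),(210,193),(270,193),(333,230),(149,234),(354,140),(307,136),(330,260),(180,290)]: print(u,v,P[v,u].round(1))
E
```

```text
shelf z [658.83325847 -32.4970644  524.28656431] [593.33637944 -30.26947936 529.29927874]
240 180 [513.2  55.4  73.2]
240 205 [454.3  56.4  73.1]
210 193 [482.2 122.2 118.5]
270 193 [479.7 -12.4 117.3]
333 230 [ 387.  -176.     4.7]
149 234 [387.8 281.9  23.7]
354 140 [ 613.9 -234.2   12.7]
307 136 [ 623.7 -112.9   25.5]
330 260 [ 311.1 -167.4   -0.8]
180 290 [245.4 211.4   1.1]
```

View pics/topc.png

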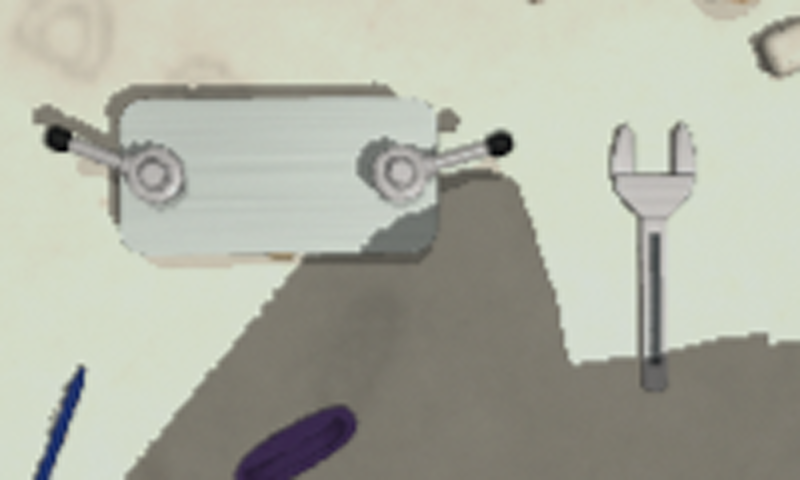

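View pics/sidec.png

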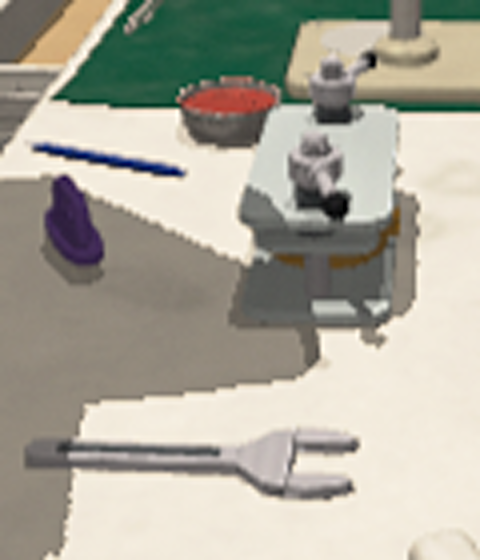

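```bash
python3 - <<'E'
from h import *
for n in("top0","side0"):
    c=load(n+".npz");P=world(c)
    m=(P[...,2]>80)&(P[...,2]<135)&(abs(P[...,0]-485)<70)&(P[...,1]>-90)&(P[...,1]<210)
    for nm,sel in(("R",P[...,1]<50),("L",P[...,1]>=50)):
        q=P[m&sel]; z=q[:,2]
        print(n,nm,len(q),np.histogram(z,bins=np.arange(80,136,2))[0])
        top=q[z>113.5]; print(" studtop",len(top),top.mean(0).round(1), top[:,2].max())
        cx,cy=top[:,:2].mean(0); r=np.hypot(q[:,0]-cx,q[:,1]-cy)
        for a,b in((9.5,14.5),(22,40),(54,66)):
            k=(r>a)&(r<b)&(z<114); print("  r",a,b,k.sum(),np.median(z[k]).round(1) if k.any() else "",q[k].mean(0).round(1) if k.any() else "", np.percentile(z[k],[10,90]).round(1) if k.any() else "")
    pl=(abs(P[...,2]-73)<4)&(abs(P[...,0]-485)<60)&(P[...,1]>-60)&(P[...,1]<180)
    q=P[pl];(c0,s0,a0)=cv2.minAreaRect(q[:,:2].astype(np.float32)); print(n,"plate",c0,s0,a0,np.median(q[:,2]))
c=load("top0.npz");P=world(c)
for nm,(u0,v0,u1,v1) in dict(span=(318,175,350,250)).items():
    b=c["img"][v0:v1,u0:u1].astype(int);z=P[v0:v1,u0:u1,2]; print((z>4).sum())
    q=P[v0:v1,u0:u1][z>4]; print(cv2.minAreaRect(q[:,:2].astype(np.float32)), q[:,2].max(),np.median(q[:,2]))
    for x in range(330,510,10):
        k=abs(q[:,0]-x)<5
        if k.any(): print(x,q[k][:,1].min().round(1),q[k][:,1].max().round(1),k.sum())
E
```

```text
top0 R 259 [ 0  0  0  1  0  0  0  3  2 19 44 69 56 24  4  1  7 12 16  0  1  0  0  0
  0  0  0]
 studtop 31 [480.8 -12.2 116.3] 120.22798938097121
  r 9.5 14.5 70 104.8 [480.5 -12.1 104.8] [102.5 106.7]
  r 22 40 33 101.0 [489.3 -42.1 101.1] [ 98.5 103.5]
  r 54 66 31 102.9 [496.9 -69.9 102.6] [ 98.5 105. ]
top0 L 268 [ 0  0  0  1  2  1  1  5 23 39 45 71 33  5  1  0  5 15 14  6  1  0  0  0
  0  0  0]
 studtop 39 [482.5 127.9 116.3] 120.76688551755993
  r 9.5 14.5 74 103.3 [482.4 128.  103.5] [101.9 105.6]
  r 22 40 32 99.2 [493.8 156.9  99.2] [ 96.9 101.3]
  r 54 66 32 101.4 [504.5 183.6 101.1] [ 97.2 103.7]
top0 plate (481.7563781738281, 58.1043586730957) (184.5059814453125, 92.17678833007812) 89.19470977783203 72.67839521410723
side0 R 221 [ 4  6 10  1  4  1  8 10  8 19 17 37 21 39  4  5  7  7  4  9  0  0  0  0
  0  0  0]
 studtop 20 [479.9 -15.5 117.2] 119.60597824863596
  r 9.5 14.5 69 103.5 [478.  -22.9  99.5] [ 84.5 107.5]
  r 22 40 12 103.0 [487.3 -45.1 102.6] [101.2 104.1]
  r 54 66 34 102.1 [496.5 -75.9 101.3] [ 96.4 105.5]
side0 L 174 [ 8  8  8  7  1  6 10  6 14 14 16 19 25 
[... 181 characters left out ...]
100.2] [ 97.6 102.2]
  r 54 66 16 100.9 [504.3 178.4 100.2] [ 94.8 104.2]
side0 plate (480.7083435058594, 55.703956604003906) (190.01882934570312, 91.66205596923828) 89.53616333007812 74.48740423021232
579
((459.64178466796875, -119.50001525878906), (269.3702392578125, 159.0231475830078), 63.406341552734375) 1024.6679048647213 7.696261129541485
340 -176.6 -171.5 3
350 -215.7 -166.6 25
360 -182.7 -167.3 28
370 -182.9 -162.8 29
380 -183.6 -167.3 27
390 -183.4 -167.9 28
400 -184.1 -146.1 29
410 -184.0 -167.8 27
420 -217.4 -168.1 30
430 -184.3 -167.2 22
440 -200.5 -159.5 28
450 -187.8 36.5 30
460 -218.8 -159.8 44
470 -201.2 -154.7 68
480 -203.8 -152.5 61
490 -204.0 -150.9 44
500 -201.9 -151.2 38
```

```bash
cat >> h.py <<'E'
from scipy.spatial.transform import Rotation as Ro
def rot(q): return Ro.from_quat([q[1],q[2],q[3],q[0]])
def to(s,pos,yd):
    """shift in tool axes (m) & rotvec deg: TCP to pos(mm), tool x down, tool y along horiz direction angle yd (deg, mod 180)"""
    R0=rot(s["tcp_rot"]); best=None
    for k in(0,180):
        a=np.radians(yd+k); y=np.array([np.cos(a),np.sin(a),0]); x=np.array([0,0,-1.]); M=np.stack([x,y,np.cross(x,y)],1)
        rv=(R0.inv()*Ro.from_matrix(M)).as_rotvec(degrees=True)
        print(" yaw",yd+k,"shift m",(R0.inv().apply(np.array(pos)-s["position"])/1000).round(4),"rv",rv.round(2))
def show(s):
    M=rot(s["tcp_rot"]).as_matrix()
    print("t",round(s["clock"],2),"pos",s["position"].round(1),"x",M[:,0].round(3),"y",M[:,1].round(3),"yaw_y",np.degrees(np.arctan2(M[1,1],M[0,1])).round(2),"F",s["wrist_force"].round(1),"T",s["wrist_torque"].round(2),"w",round(s["gripper_width"]*85.4,1),"j6",s["joints"][5].round(2))
E
python3 - <<'E'
from h import *
from bench import bot
s=bot.sense(); show(s)
def span(c,zmin=4,zmax=14,box=(330,530,-230,-120)):
    P=world(c); m=(P[...,2]>zmin)&(P[...,2]<zmax)&(P[...,0]>box[0])&(P[...,0]<box[1])&(P[...,1]>box[2])&(P[...,1]<box[3])
    n,l,st,_=cv2.connectedComponentsWithStats(m.astype(np.uint8)); i=1+st[1:,4].argmax(); return P,l==i
for n in("top0","side0"):
    c=load(n+".npz");P,m=span(c)
    v,u=np.nonzero(m)
    # ray onto top plane z=8
    q=np.array([ray(c,a,b,8) for a,b in zip(u,v)])
    print(n,len(q),q.min(0).round(1),q.max(0).round(1),np.median(P[m][:,2]))
    h=q[(q[:,0]<440)&(q[:,0]>355)]
    xs=np.arange(360,436,5);cy=np.array([(h[abs(h[:,0]-x)<4][:,1].min()+h[abs(h[:,0]-x)<4][:,1].max())/2 for x in xs])
    f=np.polyfit(xs,cy,1); print("handle line slope",f[0],"y at 435",np.polyval(f,435),"490",np.polyval(f,490))
    f=np.polyfit(h[:,0],h[:,1],1); print("  lsq",f[0],np.polyval(f,435))
    for x in range(440,515,8):
        k=abs(q[:,0]-x)<4; print(x,q[k][:,1].min().round(1) if k.any() else'',q[k][:,1].max().round(1) if k.any() else '',k.sum())
E
```

```text
t 0.1 pos [ 236.9 -578.2  230.8] x [-0.     0.001 -1.   ] y [ 0.379 -0.925 -0.001] yaw_y -67.72 F [-0.2  1.1  1.7] T [-0.04  0.05 -0.03] w 85.1 j6 -0.11
top0 566 [ 344.5 -203.7    8. ] [ 511.3 -150.2    8. ] 7.699661642664143
handle line slope -0.021103280298014362 y at 435 -176.3076349771502 490 -177.468315393541
  lsq -0.02982999794311474 -176.74170722167796
440 -184.5 -169.1 20
448 -184.7 -169.3 20
456 -190.1 -164.6 26
464 -197.9 -157.2 51
472 -200.7 -154.7 61
480 -203.4 -152.4 42
488 -203.7 -150.2 34
496 -201.3 -152.9 28
504 -201.5 -150.6 28
512 -196.6 -158.3 9
side0 700 [ 342.1 -209.9    8. ] [ 510.5 -151.3    8. ] 9.031468095503149
handle line slope -0.030990125929992753 y at 435 -180.76758919696627 490 -182.4720461231159
  lsq -0.02505622086253852 -180.1728876141602
440 -192.0 -171.1 26
448 -191.7 -170.8 26
456 -197.8 -163.3 35
464 -207.2 -155.7 54
472 -207.1 -155.4 62
480 -209.9 -151.4 57
488 -209.7 -151.3 43
496 -209.4 -154.4 43
504 -205.9 -154.4 37
512 -202.4 -161.3 11
```

```bash
python3 - <<'E'
from h import *
from bench import bot
s=bot.sense(); to(s,[436,-177,60],88.6)
E
```

```text
yaw 88.6 shift m [ 0.1711 -0.2956 -0.3363] rv [-1.5632e+02 -8.0000e-02  1.0000e-02]
 yaw 268.6 shift m [ 0.1711 -0.2956 -0.3363] rv [23.68  0.    0.06]
```

```bash
python3 -m handwheel '[[[0.1711,-0.2956,-0.3363],[-156.3,0,0],0.06],[[0.1711,-0.2956,-0.3363],[-156.3,0,0],0.06],[[0.1711,-0.2956,-0.3363],[-156.3,0,0],0.06],[[0.1711,-0.2956,-0.3363],[-156.3,0,0],0.06],[[0.1711,-0.2956,-0.3363],[-156.3,0,0],0.06],[[0.1711,-0.2956,-0.3363],[-156.3,0,0],0.06],[[0.1711,-0.2956,-0.3363],[-156.3,0,0],0.06],[[0.1711,-0.2956,-0.3363],[-156.3,0,0],0.06]]' 60
python3 - <<'E'
from h import *
from bench import bot
s=bot.sense(); show(s); to(s,[436,-177,60],88.6)
E
```

```text
clock: 0.9
position: [403.6, -242.0, 87.9]
tcp_rot: [0.506, 0.494, 0.506, -0.494]
wrist_force: [1.9, -1.1, -0.3]
gripper_width: 0.7
t 0.9 pos [ 403.6 -242.    87.9] x [ 0. -0. -1.] y [1.    0.024 0.   ] yaw_y 1.37 F [ 1.9 -1.1 -0.3] T [ 0.   -0.04  0.05] w 59.7 j6 -0.7
 yaw 88.6 shift m [ 0.0279  0.0339 -0.0642] rv [-8.723e+01  1.000e-02  0.000e+00]
 yaw 268.6 shift m [ 0.0279  0.0339 -0.0642] rv [ 9.277e+01  0.000e+00 -1.000e-02]
```

```bash
python3 -m handwheel '[[[0.02,0.03,-0.06],[-84,0,0],0.05],[[0.02,0.03,-0.06],[-84,0,0],0.05],[[0.02,0.03,-0.06],[-84,0,0],0.05],[[0.02,0.03,-0.06],[-84,0,0],0.05],[[0.02,0.03,-0.06],[-84,0,0],0.05],[[0.02,0.03,-0.06],[-84,0,0],0.05],[[0.02,0.03,-0.06],[-84,0,0],0.05],[[0.02,0.03,-0.06],[-84,0,0],0.05]]' 60
python3 - <<'E'
from h import *
from bench import bot
s=bot.sense(); show(s); to(s,[436,-177,20],88.6)
E
```

```text
clock: 1.7
position: [432.0, -183.1, 68.4]
tcp_rot: [0.696, 0.122, 0.697, -0.122]
wrist_force: [-0.1, 0.3, 0.6]
gripper_width: 0.584
t 1.7 pos [ 432.  -183.1   68.4] x [-0.  0. -1.] y [ 0.34   0.941 -0.   ] yaw_y 70.14 F [-0.1  0.3  0.6] T [0.   0.   0.03] w 49.9 j6 -1.77
 yaw 88.6 shift m [0.0484 0.0071 0.0017] rv [-18.46  -0.02  -0.  ]
 yaw 268.6 shift m [0.0484 0.0071 0.0017] rv [ 1.6154e+02 -0.0000e+00  2.0000e-02]
```

```bash
python3 -m handwheel '[[[0.048,0.007,0.0015],[-17.5,0,0],0.04],[[0.048,0.007,0.0015],[-17.5,0,0],0.04],[[0.048,0.007,0.0015],[-17.5,0,0],0.04],[[0.048,0.007,0.0015],[-17.5,0,0],0.04],[[0.048,0.007,0.0015],[-17.5,0,0],0.04],[[0.048,0.007,0.0015],[-17.5,0,0],0.04],[[0.048,0.007,0.0015],[-17.5,0,0],0.04],[[0.048,0.007,0.0015],[-17.5,0,0],0.04]]' 60
python3 - <<'E'
from h import *
from bench import bot
s=bot.sense(); show(s); to(s,[436,-177,5],88.6)
for n in("side","top"):
    c=bot.camera(n); np.savez(f"{n}1.npz",**c)
    crop(c,*((280,150,380,270) if n=="top" else (150,200,300,320)),4,f"pics/{n}1.png")
E
```

```text
clock: 2.5
position: [436.0, -177.3, 20.9]
tcp_rot: [0.707, 0.017, 0.707, -0.017]
wrist_force: [-0.2, 0.2, -0.7]
gripper_width: 0.466
t 2.5 pos [ 436.  -177.3   20.9] x [ 0.001 -0.001 -1.   ] y [ 0.048  0.999 -0.   ] yaw_y 87.24 F [-0.2  0.2 -0.7] T [ 0.06 -0.02  0.02] w 39.8 j6 -2.05
 yaw 88.6 shift m [ 0.0159  0.0003 -0.    ] rv [-1.36  0.04  0.03]
 yaw 268.6 shift m [ 0.0159  0.0003 -0.    ] rv [ 1.7864e+02  4.0000e-02 -7.0000e-02]
```

View pics/side1.png

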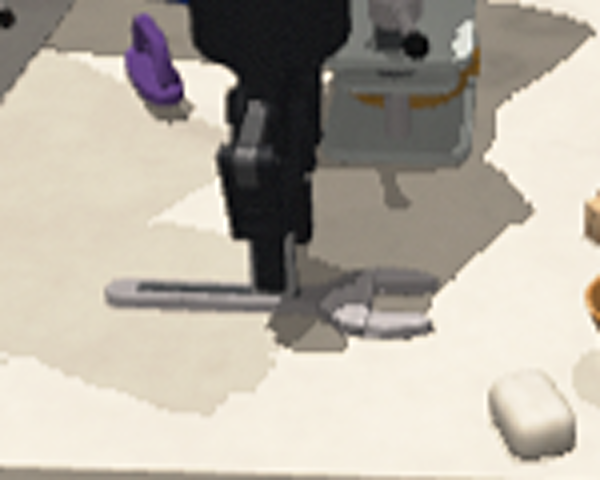

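View pics/top1.png

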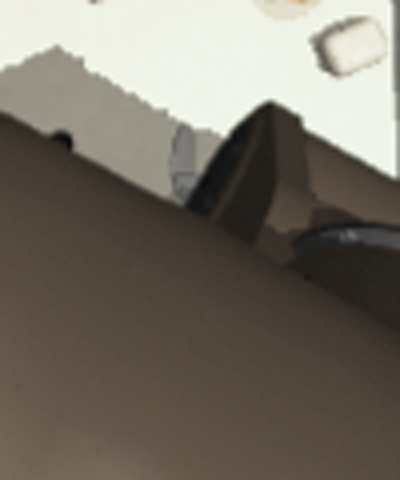

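```bash
python3 -m handwheel '[[[0.010,0,0],[-1.3,0,0],0.03],[[0.0185,0,0],[-1.3,0,0],0.03],[[0.0185,0,0],[-1.3,0,0],0.03],[[0.0185,0,0],[-1.3,0,0],0],[[0.0185,0,0],[-1.3,0,0],0],[[0.0185,0,0],[-1.3,0,0],0],[[0.0185,0,0],[-1.3,0,0],0],[[0.0185,0,0],[-1.3,0,0],0]]' 80
python3 - <<'E'
from h import *
from bench import bot
s=bot.sense(); show(s)
E
```

```text
clock: 3.4
position: [435.9, -177.2, 2.0]
tcp_rot: [0.707, 0.009, 0.707, -0.009]
wrist_force: [-0.2, -0.1, -2.8]
gripper_width: 0.149
t 3.4 pos [ 435.9 -177.2    2. ] x [ 0. -0. -1.] y [ 0.025  1.    -0.   ] yaw_y 88.59 F [-0.2 -0.1 -2.8] T [0.06 0.09 0.01] w 12.7 j6 -2.07
```

```bash
python3 -m handwheel '[[[-0.05,0,0],[0,0,0],0],[[-0.1,0,0],[0,0,0],0],[[-0.14,0,0],[0,0,0],0],[[-0.14,0.04,0],[8,0,0],0],[[-0.14,0.08,0.003],[16,0,0],0],[[-0.14,0.12,0.005],[24,0,0],0],[[-0.14,0.15,0.008],[32,0,0],0],[[-0.14,0.18,0.01],[40,0,0],0]]' 80
python3 - <<'E'
from h import *
from bench import bot
s=bot.sense(); show(s); to(s,[457,85,140],8.75)
c=bot.camera("side"); cv2.imwrite("pics/side2.png",c["img"])
E
```

```text
clock: 4.2
position: [450.1, 4.1, 142.1]
tcp_rot: [0.661, 0.252, 0.661, -0.252]
wrist_force: [-1.0, 0.2, -3.3]
gripper_width: 0.15
t 4.2 pos [450.1   4.1 142.1] x [ 0. -0. -1.] y [0.666 0.746 0.   ] yaw_y 48.26 F [-1.   0.2 -3.3] T [ 0.   -0.05  0.01] w 12.8 j6 -0.98
 yaw 8.75 shift m [ 0.0021  0.0649 -0.0487] rv [ 3.951e+01  1.000e-02 -0.000e+00]
 yaw 188.75 shift m [ 0.0021  0.0649 -0.0487] rv [-1.4049e+02  1.0000e-02  1.0000e-02]
```

View pics/side2.png

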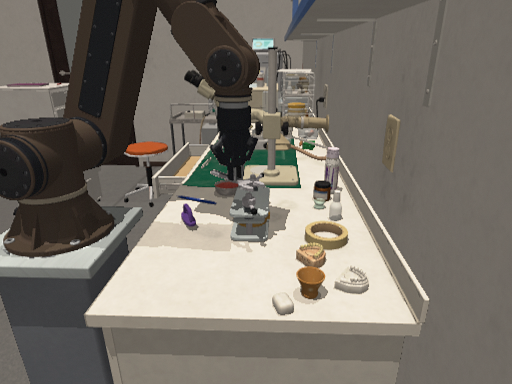

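```bash
python3 -m handwheel '[[[0,0.02,-0.015],[8,0,0],0],[[0,0.04,-0.03],[16,0,0],0],[[0,0.06,-0.045],[24,0,0],0],[[0,0.065,-0.049],[32,0,0],0],[[0,0.065,-0.049],[39,0,0],0],[[0,0.065,-0.049],[39,0,0],0],[[0,0.065,-0.049],[39,0,0],0],[[0,0.065,-0.049],[39,0,0],0]]' 80
python3 - <<'E'
from h import *
from bench import bot
s=bot.sense(); show(s); to(s,[457,85,140],8.75)
for n in("side","top"):
    c=bot.camera(n); np.savez(f"{n}3.npz",**c)
    crop(c,*((180,140,320,240) if n=="top" else (190,130,310,250)),5,f"pics/{n}3.png")
E
```

```text
clock: 5.05
position: [456.5, 83.5, 142.0]
tcp_rot: [0.541, 0.456, 0.541, -0.456]
wrist_force: [-0.5, -0.0, -2.9]
gripper_width: 0.155
t 5.05 pos [456.5  83.5 142. ] x [-0. -0. -1.] y [ 0.986  0.169 -0.   ] yaw_y 9.72 F [-0.5 -0.  -2.9] T [0.06 0.03 0.06] w 13.2 j6 -0.13
 yaw 8.75 shift m [ 0.002   0.0007 -0.0014] rv [0.97 0.   0.  ]
 yaw 188.75 shift m [ 0.002   0.0007 -0.0014] rv [-1.7903e+02 -1.0000e-02  1.0000e-02]
```

View pics/side3.png

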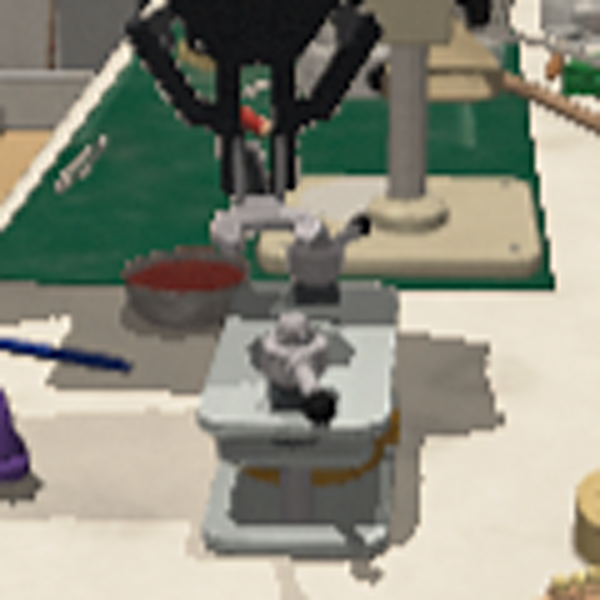

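View pics/top3.png

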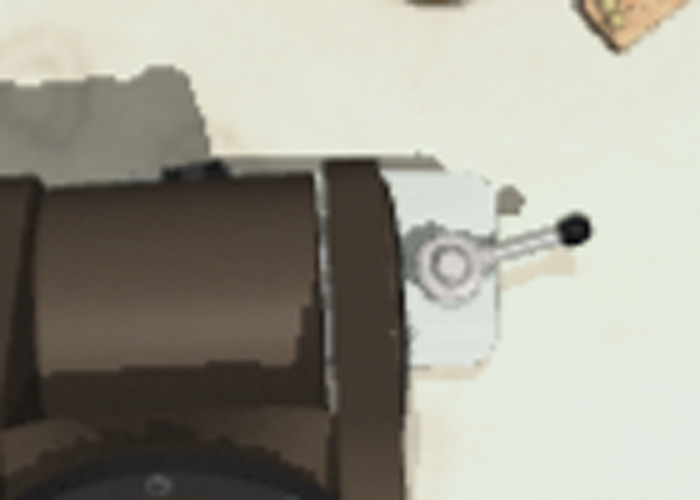

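```bash
python3 -m handwheel '[[[0.03,0.001,-0.0014],[0.5,0,0],0],[[0.061,0.001,-0.0014],[0.5,0,0],0],[[0.061,0.001,-0.0014],[0.5,0,0],0],[[0.061,0.001,-0.0014],[0.5,0,0],0],[[0.061,0.001,-0.0014],[0.5,0,0],0],[[0.061,0.001,-0.0014],[0.5,0,0],0],[[0.061,0.001,-0.0014],[0.5,0,0],0],[[0.061,0.001,-0.0014],[0.5,0,0],0]]' 80
python3 - <<'E'
from h import *
from bench import bot
s=bot.sense(); show(s); to(s,[457,85,80],8.75)
c=bot.camera("side"); np.savez(f"side4.npz",**c)
crop(c,200,150,290,230,8,f"pics/side4.png")
P=world(c)
M=rot(s["tcp_rot"]).as_matrix(); d=np.cross([0,0,1],M[:,1]); n=M[:,1]
O=s["position"]-55.5*d+np.array([0,0,-2]); print("pred O",O.round(1),"d",d.round(3))
q=P.reshape(-1,3)-O; A=q@d;B=q@n;Z=q[:,2]
for a in range(-24,30,4):
    k=(abs(A-a)<3)&(abs(B)<32)&(Z>4)&(Z<13)
    print(a,k.sum(),np.sort(B[k]).round(0) if k.any() else '',Z[k].mean().round(1) if k.any() else '')
E
```

```text
clock: 5.95
position: [457.5, 85.3, 81.6]
tcp_rot: [0.538, 0.459, 0.538, -0.459]
wrist_force: [-0.4, 0.1, -2.7]
gripper_width: 0.15
t 5.95 pos [457.5  85.3  81.6] x [ 0.001 -0.    -1.   ] y [0.987 0.158 0.001] yaw_y 9.09 F [-0.4  0.1 -2.7] T [ 0.03 -0.01  0.02] w 12.8 j6 -0.12
 yaw 8.75 shift m [ 0.0016 -0.0005  0.0002] rv [ 0.34  0.01 -0.06]
 yaw 188.75 shift m [ 0.0016 -0.0005  0.0002] rv [-1.7966e+02  9.0000e-02  2.0000e-02]
pred O [466.3  30.5  79.6] d [-0.158  0.987  0.   ]
-24 1 [-22.] 6.4
-20 6 [-22. -21. -19. -19. -19. -16.] 7.9
-16 7 [-24. -24. -24. -21. -19. -16. -16.] 7.5
-12 8 [-26. -26. -24. -24. -23. -21. -18. -16.] 8.7
-8 5 [-26. -26. -26. -21. -18.] 8.2
-4 5 [-25. -23. -20. -18. -16.] 9.7
0 5 [-28. -28. -25. -20. -18.] 8.3
4 8 [-28. -28. -28. -25. -23. -20. -18. -15.] 8.6
8 9 [-28. -25. -25. -22. -20. -17. -15. -12.  -7.] 9.0
12 18 [-27. -25. -17. -15. -12. -12. -10. -10.  -9.  -7.  -7.  -7.  -5.  -2.
  -2.   1.  21.  24.] 8.4
16 14 [-27. -25. -22. -19. -17. -14. -12.  -9.  -7.  -4.  -2.  -2.   1.  21.] 9.3
20 11 [-19. -19. -12. -12.  -9.  -6.  -4.  -4.  -1.   1.  22.] 9.4
24 11 [-22. -19. -17. -14. -12.  -9.  -6.  -4.  -1.   2.   4.] 9.7
28 9 [-16. -14. -11.  -9.  -6.  -3.  -1.   2.   4.] 9.9
```

View pics/side4.png

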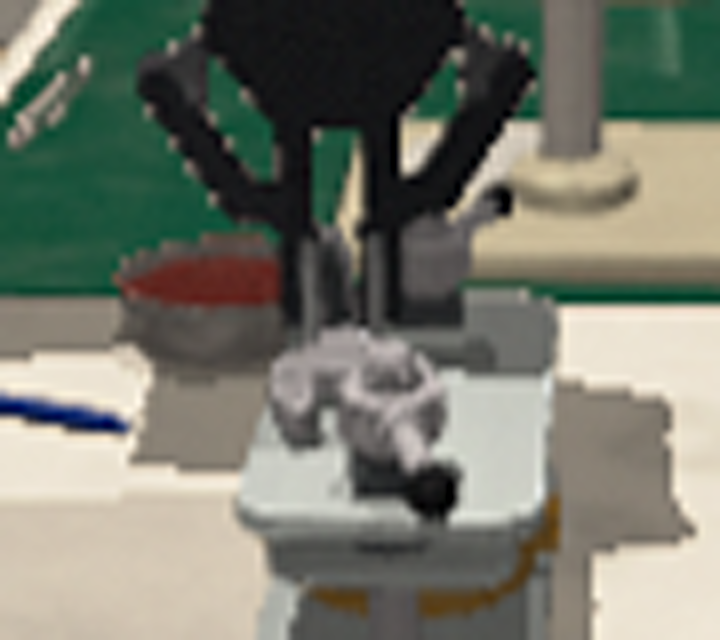

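```bash
python3 - <<'E'
from h import *
c=load("side3.npz");P=world(c);pos=np.array([456.5,83.5,142.]);yw=np.radians(9.72)
n=np.array([np.cos(yw),np.sin(yw),0]);d=np.array([-n[1],n[0],0]);O=pos-55.5*d-[0,0,2]
q=P.reshape(-1,3)-O;A=(q@d).reshape(384,512);B=(q@n).reshape(384,512);Z=q[:,2].reshape(384,512)
m=(A>-26)&(A<20)&(abs(B)<34)&(Z>-6)&(Z<14)
v,u=np.nonzero(m)
for r in range(v.min(),v.max()+1):
    uu=u[v==r]; 
    if len(uu): print(r,uu.min(),uu.max(),A[r,uu].mean().round(0),B[r,uu.min()].round(1),B[r,uu.max()].round(1),Z[r,uu].mean().round(1), len(uu))
# stud columns: pixels within z 107..118 near stud
for nm in("side0","side3"):
  c=load(nm+".npz");P=world(c)
  m=(P[...,2]>108)&(P[...,2]<122)&(abs(P[...,0]-481)<14)&(abs(P[...,1]+14)<16)
  v,u=np.nonzero(m)
  for r in range(v.min(),v.max()+1):
    uu=u[v==r]
    if len(uu): print(nm,r,uu.min(),uu.max(),P[r,uu].mean(0).round(1),"edges",P[r,uu.min(),0].round(1),P[r,uu.max(),0].round(1))
  # square nut / plate edges: plate edges at row of top face
  m=(abs(P[...,2]-73.5)<3)&(abs(P[...,0]-481)<60)&(P[...,1]>-45)&(P[...,1]<160)
  v,u=np.nonzero(m)
  for r in range(v.min(),v.max()+1,4):
    uu=u[v==r]
    if len(uu): print("plate",r,P[r,uu.min()].round(1),P[r,uu.max()].round(1), ((P[r,uu.min(),0]+P[r,uu.max(),0])/2).round(1))
E
```

```text
172 238 252 18.0 -12.0 22.8 9.7 12
173 233 253 12.0 -24.7 24.5 9.4 20
174 232 253 8.0 -27.4 23.7 8.4 21
175 232 253 3.0 -27.8 22.7 7.3 22
176 232 253 -4.0 -27.9 22.2 7.3 15
177 232 253 -14.0 -27.8 21.9 8.2 12
178 233 253 -16.0 -26.1 22.0 6.4 11
179 234 252 -18.0 -23.9 18.8 4.5 9
180 235 237 -20.0 -21.9 -17.2 3.4 3
side0 192 247 249 [479.3  -7.7 118.4] edges 477.0 481.6
side0 193 246 250 [479.8 -14.4 118.5] edges 475.4 484.5
side0 194 245 251 [480.  -16.7 116.9] edges 472.6 486.8
side0 195 245 251 [480.  -18.  114.9] edges 472.6 486.8
side0 196 245 251 [480.  -17.6 112.2] edges 472.5 486.7
side0 197 246 251 [481.2 -18.8 110.2] edges 475.4 487.0
side0 198 244 244 [470.7 -20.2 108. ] edges 470.7 470.7
plate 186 [441.3 147.3  74.4] [515.  148.6  75. ] 478.1
plate 190 [436.4 114.2  75.1] [526.8 123.8  72.7] 481.6
plate 194 [436.6  87.   74.3] [524.8  90.3  74.3] 480.7
plate 198 [437.2  57.9  74.8] [525.5  62.2  74.5] 481.4
plate 202 [434.8  34.4  73.6] [526.   37.1  74. ] 480.4
plate 206 [435.5   7.9  74.4] [524.1  12.6  73.8] 479.8
plate 210 [436.  -15.8  74.4] [524.8 -13.4  74.9] 480.4

[... 192 characters left out ...]
-17. 117.] edges 472.7 486.8
side3 195 245 251 [480.  -18.  114.9] edges 472.8 486.8
side3 196 245 251 [480.  -18.  112.4] edges 472.7 486.7
side3 197 246 251 [481.2 -18.5 110. ] edges 475.3 487.0
side3 198 248 248 [480.1 -20.5 108.3] edges 480.1 480.1
plate 186 [441.6 144.9  75.3] [515.  149.6  74.6] 478.3
plate 190 [436.2 115.9  74.4] [526.9 118.5  74.8] 481.5
plate 194 [436.5  87.9  73.9] [524.8  89.5  74.6] 480.7
plate 198 [436.9  60.8  73.6] [525.5  59.7  75.5] 481.2
plate 202 [434.9  33.7  73.9] [526.   36.3  74.4] 480.5
plate 206 [435.9   5.1  75.6] [524.1  12.1  74. ] 480.0
plate 210 [435.8 -14.3  73.7] [524.7 -10.9  73.7] 480.2
plate 214 [437.6 -30.   70.6] [522.8 -28.6  71.5] 480.2
```

```bash
python3 -m handwheel '[[[0.003,0,0],[0.3,0,0],0],[[0.006,0,0],[0.3,0,0],0],[[0.006,0.002,0],[0.3,0,0],0],[[0.006,0.004,0],[0.3,0,0],0],[[0.006,0.006,0],[0.3,0,0],0],[[0.006,0.008,0],[0.3,0,0],0],[[0.006,0.0082,0],[0.3,0,0],0],[[0.006,0.0082,0],[0.3,0,0],0]]' 80
python3 - <<'E'
from h import *
from bench import bot
s=bot.sense(); show(s); 
c=bot.camera("side"); np.savez(f"side5.npz",**c)
crop(c,210,170,285,230,10,f"pics/side5.png")
E
```

```text
clock: 6.8
position: [465.9, 86.6, 74.9]
tcp_rot: [0.537, 0.46, 0.537, -0.46]
wrist_force: [0.5, -0.2, -2.1]
gripper_width: 0.15
t 6.8 pos [465.9  86.6  74.9] x [ 0.001 -0.    -1.   ] y [0.988 0.153 0.001] yaw_y 8.78 F [ 0.5 -0.2 -2.1] T [ 0.02 -0.03  0.02] w 12.8 j6 -0.11
```

View pics/side5.png

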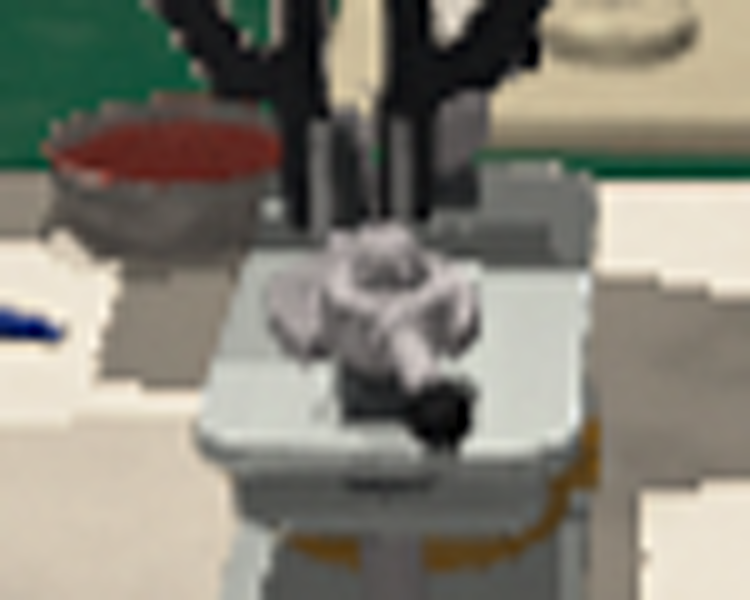

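```bash
python3 - <<'E'
from h import *
c=load("side5.npz");P=world(c);pos=np.array([465.9,86.6,74.9]);yw=np.radians(8.78)
n=np.array([np.cos(yw),np.sin(yw),0]);d=np.array([-n[1],n[0],0]);O=pos-55.5*d-[0,0,2]
print("O",O.round(1), "W(480,-12.5): along",(np.array([480,-12.5,72.9])-O)@d,"lat",(np.array([480,-12.5,72.9])-O)@n)
for r in range(194,210):
    row=P[r]; 
    k=(row[:,2]>76.5)&(row[:,2]<90)&(abs(row[:,0]-470)<50)
    u=np.nonzero(k)[0]
    if len(u): 
        a=u.min();b=u.max()
        for e in(a,b): X=ray(c,e+(-.5 if e==a else .5),r,81); q=X-O; print(r,e,"A",(q@d).round(1),"B",(q@n).round(1),"z",P[r,e,2].round(1),end=" | ")
        print()
E
```

```text
O [474.4  31.8  72.9] W(480,-12.5): along -44.59095505566887 lat -1.1919379363345346
194 241 A 42.0 B -15.1 z 78.5 | 194 244 A 40.8 B -4.7 z 82.6 | 
195 241 A 35.1 B -15.5 z 82.7 | 195 253 A 31.2 B 18.2 z 82.6 | 
196 239 A 28.8 B -21.0 z 83.5 | 196 255 A 23.8 B 22.7 z 82.6 | 
197 237 A 22.7 B -26.5 z 82.2 | 197 256 A 16.8 B 24.6 z 83.1 | 
198 237 A 16.0 B -26.8 z 82.4 | 198 256 A 10.2 B 23.9 z 83.1 | 
199 237 A 9.4 B -27.1 z 83.9 | 199 257 A 3.4 B 25.8 z 82.9 | 
200 237 A 2.9 B -27.4 z 81.8 | 200 257 A -3.1 B 25.1 z 83.1 | 
201 237 A -3.4 B -27.7 z 81.2 | 201 257 A -9.4 B 24.5 z 80.2 | 
202 237 A -9.8 B -28.0 z 78.0 | 202 257 A -15.7 B 23.8 z 77.8 | 
203 238 A -16.3 B -25.8 z 79.2 | 203 256 A -21.6 B 20.7 z 79.3 | 
204 238 A -22.4 B -26.1 z 77.4 | 204 255 A -27.4 B 17.7 z 77.5 | 
205 240 A -29.0 B -21.6 z 77.5 | 205 253 A -32.9 B 12.3 z 88.6 | 
206 244 A -36.1 B -12.3 z 86.7 | 206 248 A -37.5 B -0.3 z 89.7 | 
207 244 A -42.0 B -12.7 z 84.7 | 207 249 A -43.6 B 1.6 z 85.7 | 
208 244 A -47.8 B -13.1 z 84.5 | 208 249 A -49.4 B 1.2 z 83.3 | 
209 244 A -53.5 B -13.4 z 82.7 | 209 250 A -55.4 B 3.0 z 81.1 |
```

```bash
python3 -m handwheel '[[[-0.0003,0,0.003],[0,0,0],0],[[-0.0003,0,0.006],[0,0,0],0],[[-0.0003,0,0.009],[0,0,0],0],[[-0.0003,0,0.012],[0,0,0],0],[[-0.0003,0,0.015],[0,0,0],0],[[-0.0003,0,0.018],[0,0,0],0],[[-0.0003,0,0.021],[0,0,0],0],[[-0.0003,0,0.023],[0,0,0],0]]' 80
python3 - <<'E'
from h import *
from bench import bot
s=bot.sense(); show(s); 
c=bot.camera("side"); np.savez(f"side6.npz",**c)
crop(c,210,170,285,230,10,f"pics/side6.png")
E
```

```text
clock: 7.65
position: [469.0, 63.5, 75.3]
tcp_rot: [0.537, 0.46, 0.537, -0.46]
wrist_force: [1.0, 0.1, -2.2]
gripper_width: 0.152
t 7.65 pos [469.   63.5  75.3] x [ 0. -0. -1.] y [0.988 0.153 0.   ] yaw_y 8.78 F [ 1.   0.1 -2.2] T [0.03 0.   0.01] w 13.0 j6 -0.16
```

View pics/side6.png

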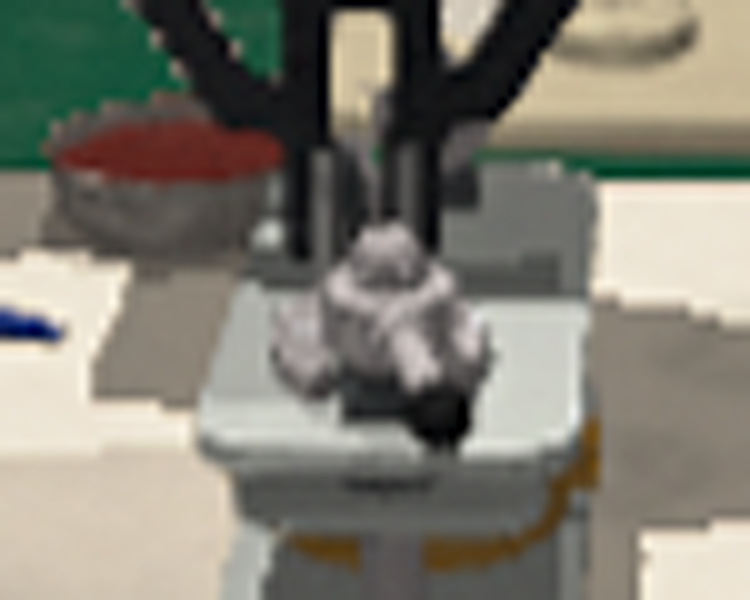

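```bash
python3 -m handwheel '[[[0,0,0.002],[0,0,0],0],[[0,0,0.004],[0,0,0],0],[[0,0,0.006],[0,0,0],0],[[0,0,0.008],[0,0,0],0],[[0,0,0.010],[0,0,0],0],[[0,0,0.012],[0,0,0],0],[[0,0,0.014],[0,0,0],0],[[0,0,0.016],[0,0,0],0]]' 80
python3 - <<'E'
from h import *
from bench import bot
s=bot.sense(); show(s); 
c=bot.camera("side"); np.savez(f"side7.npz",**c)
crop(c,210,170,285,230,10,f"pics/side7.png")
E
```

```text
clock: 8.5
position: [471.4, 47.8, 75.3]
tcp_rot: [0.537, 0.46, 0.537, -0.46]
wrist_force: [-0.4, -0.5, -1.5]
gripper_width: 0.155
t 8.5 pos [471.4  47.8  75.3] x [ 0. -0. -1.] y [0.988 0.153 0.   ] yaw_y 8.79 F [-0.4 -0.5 -1.5] T [ 0.01 -0.02  0.02] w 13.2 j6 -0.19
```

View pics/side7.png

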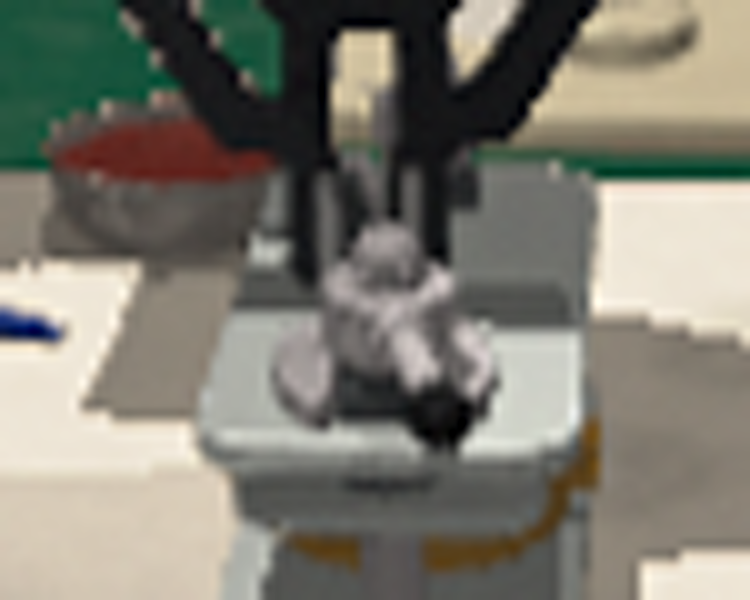

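```bash
python3 -m handwheel '[[[0,0,0.001],[0,0,0],0],[[0,0,0.002],[0,0,0],0],[[0,0,0.003],[0,0,0],0],[[0,0,0.004],[0,0,0],0],[[0,0,0.0045],[0,0,0],0],[[0,0,0.005],[0,0,0],0],[[0,0,0.005],[0,0,0],0],[[0,0,0.005],[0,0,0],0]]' 80
python3 -c "
from h import *
from bench import bot
show(bot.sense())"
python3 -m handwheel '[[[0,0,0.0003],[0,0,0],0],[[0,0,0.0006],[0,0,0],0],[[0,0,0.0009],[0,0,0],0],[[0,0,0.0012],[0,0,0],0],[[0,0,0.0012],[0,0,0],0],[[0,0,0.0012],[0,0,0],0],[[0,0,0.0012],[0,0,0],0],[[0,0,0.0012],[0,0,0],0]]'
python3 -c "
from h import *
from bench import bot
show(bot.sense())"
```

```text
clock: 9.35
position: [472.1, 43.1, 75.3]
tcp_rot: [0.537, 0.46, 0.537, -0.46]
wrist_force: [0.0, -0.2, -1.6]
gripper_width: 0.147
t 9.35 pos [472.1  43.1  75.3] x [-0. -0. -1.] y [ 0.988  0.153 -0.   ] yaw_y 8.79 F [ 0.  -0.2 -1.6] T [-0.02 -0.05 -0.02] w 12.6 j6 -0.2
clock: 10.15
position: [472.1, 42.6, 75.3]
tcp_rot: [0.537, 0.46, 0.537, -0.46]
wrist_force: [-1.0, 10.3, -1.5]
gripper_width: 0.151
t 10.15 pos [472.1  42.6  75.3] x [-0.     0.001 -1.   ] y [ 0.988  0.153 -0.   ] yaw_y 8.79 F [-1.  10.3 -1.5] T [ 1.66  0.05 -0.03] w 12.9 j6 -0.2
```

```bash
python3 -m handwheel '[[[0,0,-0.0007],[0,0,0],0],[[0,0,-0.0007],[0,0,0],0],[[0.0003,0,-0.0007],[0,0,0],0],[[0.0003,0,-0.0007],[0,0,0],0],[[0.0003,0,-0.0007],[0,0,0],0.02],[[0.0003,0,-0.0007],[0,0,0],0.03],[[0.0003,0,-0.0007],[0,0,0],0.04],[[0.0003,0,-0.0007],[0,0,0],0.04]]'
python3 -m handwheel '[[[-0.03,0,0],[0,0,0],0.04],[[-0.06,0,0],[0,0,0],0.04],[[-0.07,0,0],[0,0,0],0.03],[[-0.07,0,0.03],[0,0,0],0.02],[[-0.07,0,0.06],[0,0,0],0.0],[[-0.07,0,0.09],[0,0,0],0.0],[[-0.07,0,0.12],[0,0,0],0.0],[[-0.07,0,0.15],[0,0,0],0.0]]'
python3 - <<'E'
from h import *
from bench import bot
s=bot.sense(); show(s); 
for n in("side","top"):
    c=bot.camera(n); np.savez(f"{n}8.npz",**c)
    crop(c,*((180,150,330,250) if n=="top" else (210,150,285,230)),*((5,) if n=="top" else (7,)),f"pics/{n}8.png")
E
```

```text
clock: 10.95
position: [472.3, 42.4, 75.0]
tcp_rot: [0.537, 0.46, 0.537, -0.46]
wrist_force: [0.3, 0.2, 0.5]
gripper_width: 0.468
clock: 11.75
position: [495.0, -106.9, 144.5]
tcp_rot: [0.537, 0.46, 0.537, -0.46]
wrist_force: [0.9, 0.5, -0.4]
gripper_width: 0.001
t 11.75 pos [ 495.  -106.9  144.5] x [-0. -0. -1.] y [ 0.988  0.153 -0.   ] yaw_y 8.78 F [ 0.9  0.5 -0.4] T [-0.01  0.01 -0.01] w 0.1 j6 -0.5
```

View pics/side8.png

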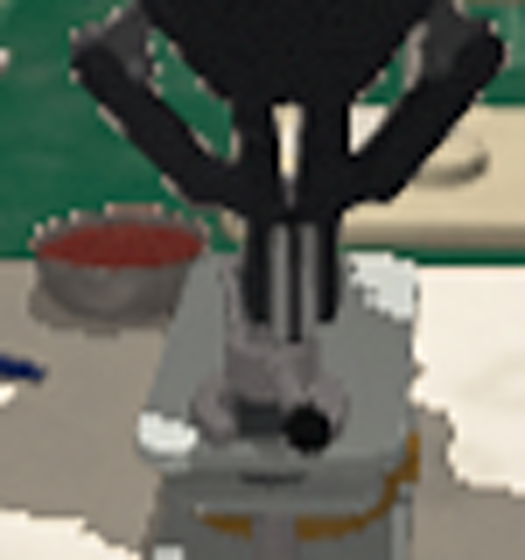

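View pics/top8.png

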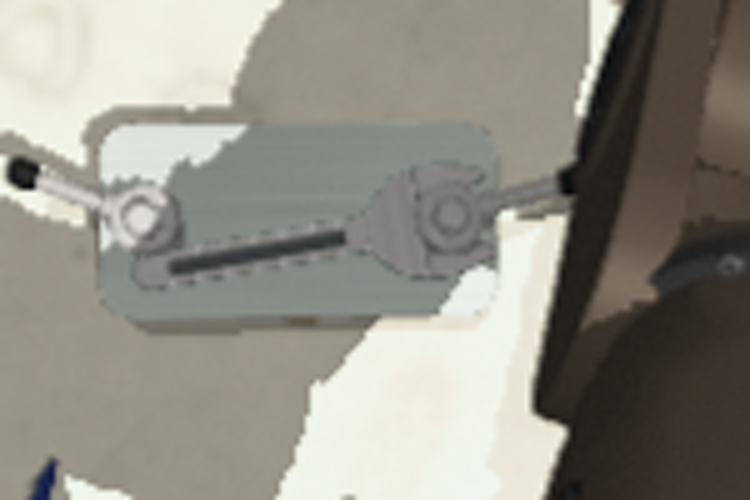

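```bash
python3 -m handwheel '[[[0,0.018,-0.032],[1.2,0,0],0],[[0,0.0352,-0.0639],[1.2,0,0],0],[[0,0.0352,-0.0639],[1.2,0,0],0],[[0.02,0.0352,-0.0639],[1.2,0,0],0],[[0.04,0.0352,-0.0639],[1.2,0,0],0],[[0.0565,0.0352,-0.0639],[1.2,0,0],0],[[0.0565,0.0352,-0.0639],[1.2,0,0],0],[[0.0565,0.0352,-0.0639],[1.2,0,0],0]]'
python3 - <<'E'
from h import *
from bench import bot
s=bot.sense(); show(s); 
for n in("side","top"):
    c=bot.camera(n); np.savez(f"{n}9.npz",**c)
    crop(c,*((180,150,330,250) if n=="top" else (200,140,300,230)),*((5,) if n=="top" else (7,)),f"pics/{n}9.png")
E
```

```text
clock: 12.65
position: [519.9, -37.0, 88.5]
tcp_rot: [0.532, 0.466, 0.532, -0.466]
wrist_force: [0.0, -0.4, 0.4]
gripper_width: -0.001
t 12.65 pos [519.9 -37.   88.5] x [-0.001  0.    -1.   ] y [ 0.991  0.132 -0.001] yaw_y 7.59 F [ 0.  -0.4  0.4] T [ 0.08  0.01 -0.03] w -0.1 j6 -0.33
```

View pics/side9.png

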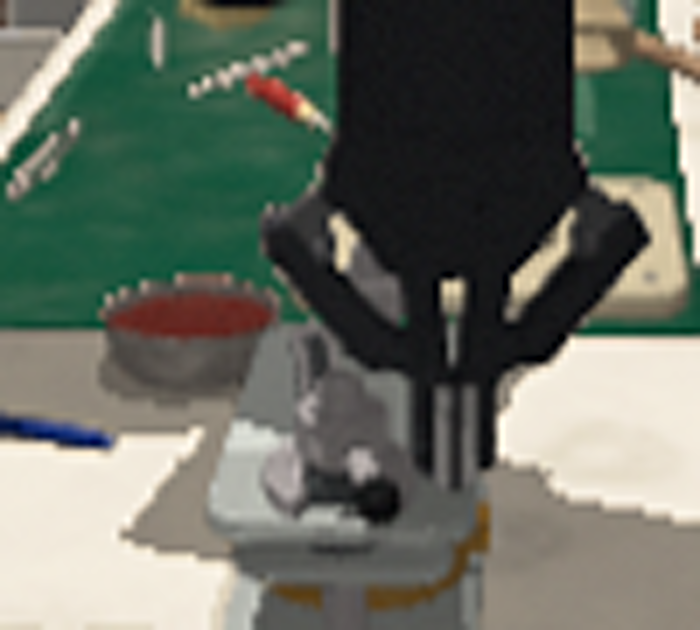

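View pics/top9.png

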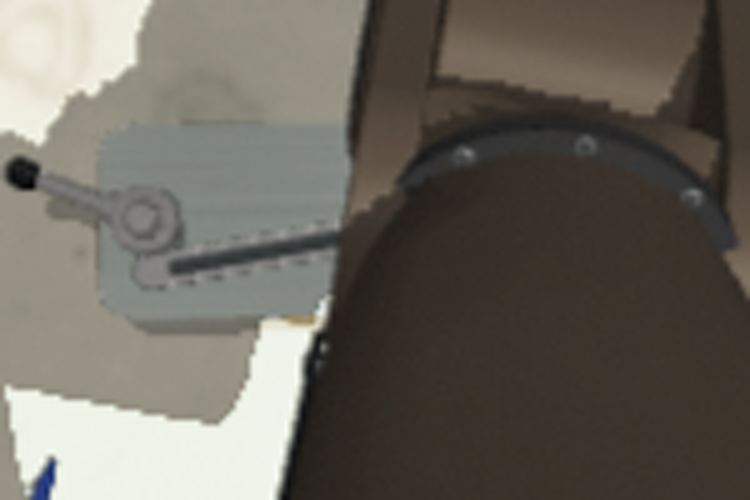

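```bash
cat >> h.py <<'E'
W=np.array([480.3,-12.,0])
def pose(th,gap=0.,z=88.,rad=36.,off=20.4,tilt=8.):
    a=np.radians(th); e=np.array([np.cos(a),np.sin(a),0]); t=np.array([np.sin(a),-np.cos(a),0])
    return W+rad*e-(off+gap)*t+[0,0,z], th+90-tilt
def rows(p0,yaw0,L):
    """p0,yaw0: commanded pose at start of call; L list of (pos,yaw)"""
    a=np.radians(yaw0); y=np.array([np.cos(a),np.sin(a),0]); x=np.array([0,0,-1.]); R=np.stack([x,y,np.cross(x,y)])
    for p,yw in L:
        d=R@(p-p0)/1000; print("[[%.4f,%.4f,%.4f],[%.1f,0,0],0]"%(d[0],d[1],d[2],yaw0-yw),end=",")
    print()
def tang(s,th):
    a=np.radians(th);e=np.array([np.cos(a),np.sin(a),0]); t=np.array([np.sin(a),-np.cos(a),0]); F=s["wrist_force"]
    print("push(tang)",(-F@t).round(1),"radial",(F@e).round(1))
E
python3 - <<'E'
from h import *
p0=np.array([519.9,-37.3,88.3]);
rows(p0,7.6,[pose(-74.4,5),pose(-74.4,1)]+[pose(-74.4-4*i) for i in range(1,7)])
print(pose(-98.4))
E
```

```text
[[0.0003,-0.0057,0.0018],[0.0,0,0],0],[[0.0003,-0.0097,0.0024],[0.0,0,0],0],[[0.0003,-0.0130,0.0042],[4.0,0,0],0],[[0.0003,-0.0155,0.0057],[8.0,0,0],0],[[0.0003,-0.0181,0.0070],[12.0,0,0],0],[[0.0003,-0.0207,0.0082],[16.0,0,0],0],[[0.0003,-0.0234,0.0091],[20.0,0,0],0],[[0.0003,-0.0262,0.0099],[24.0,0,0],0],
(array([495.22216656, -50.59389777,  88.        ]), -16.400000000000006)
```

```bash
python3 -m handwheel '[[[0.0003,-0.0057,0.0018],[0,0,0],0],[[0.0003,-0.0097,0.0024],[0,0,0],0],[[0.0003,-0.0130,0.0042],[4,0,0],0],[[0.0003,-0.0155,0.0057],[8,0,0],0],[[0.0003,-0.0181,0.0070],[12,0,0],0],[[0.0003,-0.0207,0.0082],[16,0,0],0],[[0.0003,-0.0234,0.0091],[20,0,0],0],[[0.0003,-0.0262,0.0099],[24,0,0],0]]'
python3 - <<'E'
from h import *
from bench import bot
s=bot.sense(); show(s); tang(s,-98.4)
for n in("side",):
    c=bot.camera(n); np.savez(f"{n}10.npz",**c)
    crop(c,200,140,300,230,7,f"pics/{n}10.png")
E
```

```text
clock: 13.55
position: [495.6, -50.6, 88.6]
tcp_rot: [0.423, 0.567, 0.422, -0.567]
wrist_force: [2.4, 1.1, -0.9]
gripper_width: -0.004
t 13.55 pos [495.6 -50.6  88.6] x [ 0.002 -0.    -1.   ] y [ 0.958 -0.286  0.002] yaw_y -16.59 F [ 2.4  1.1 -0.9] T [ 0.12 -0.42  0.05] w -0.3 j6 0.06
push(tang) 2.2 radial -1.4
```

View pics/side10.png

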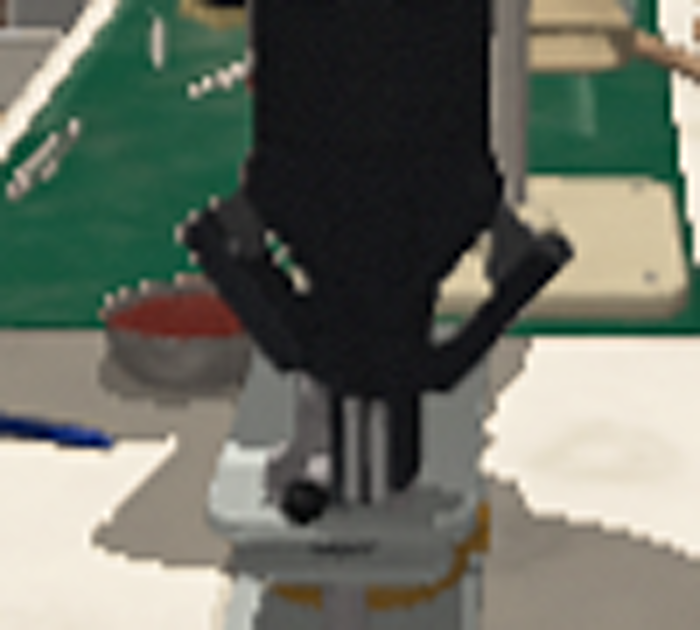

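```bash
python3 - <<'E'
from h import *
for a in(-98.4,-138.4):
    p,y=pose(a); rows(p,y,[pose(a-5*i) for i in range(1,9)])
E
```

```text
[[0.0000,-0.0030,0.0021],[5.0,0,0],0],[[0.0000,-0.0061,0.0039],[10.0,0,0],0],[[0.0000,-0.0094,0.0054],[15.0,0,0],0],[[0.0000,-0.0127,0.0066],[20.0,0,0],0],[[0.0000,-0.0162,0.0076],[25.0,0,0],0],[[0.0000,-0.0198,0.0082],[30.0,0,0],0],[[0.0000,-0.0234,0.0085],[35.0,0,0],0],[[0.0000,-0.0270,0.0085],[40.0,0,0],0],
[[0.0000,-0.0030,0.0021],[5.0,0,0],0],[[0.0000,-0.0061,0.0039],[10.0,0,0],0],[[0.0000,-0.0094,0.0054],[15.0,0,0],0],[[0.0000,-0.0127,0.0066],[20.0,0,0],0],[[0.0000,-0.0162,0.0076],[25.0,0,0],0],[[0.0000,-0.0198,0.0082],[30.0,0,0],0],[[0.0000,-0.0234,0.0085],[35.0,0,0],0],[[0.0000,-0.0270,0.0085],[40.0,0,0],0],
```

```bash
python3 -m handwheel '[[[0,-0.0030,0.0021],[5,0,0],0],[[0,-0.0061,0.0039],[10,0,0],0],[[0,-0.0094,0.0054],[15,0,0],0],[[0,-0.0127,0.0066],[20,0,0],0],[[0,-0.0162,0.0076],[25,0,0],0],[[0,-0.0198,0.0082],[30,0,0],0],[[0,-0.0234,0.0085],[35,0,0],0],[[0,-0.0270,0.0085],[40,0,0],0]]'
python3 - <<'E'
from h import *
from bench import bot
s=bot.sense(); show(s); tang(s,-138.4); print(pose(-138.4))
E
```

```text
clock: 14.4
position: [467.4, -51.2, 88.6]
tcp_rot: [0.204, 0.678, 0.203, -0.677]
wrist_force: [2.5, -1.2, -0.2]
gripper_width: 0.001
t 14.4 pos [467.4 -51.2  88.6] x [ 0.002 -0.001 -1.   ] y [ 0.551 -0.834  0.001] yaw_y -56.55 F [ 2.5 -1.2 -0.2] T [-0.11 -0.41 -0.05] w 0.1 j6 0.74
push(tang) 2.6 radial -1.1
(array([466.92336348, -51.1564247 ,  88.        ]), -56.400000000000006)
```

```bash
python3 - <<'E'
from h import *
for a,k in((-138.4,3),(-162.4,2)):
    p,y=pose(a); rows(p,y,[pose(a-k*i) for i in range(1,9)])
E
```

```text
[[0.0000,-0.0018,0.0013],[3.0,0,0],0],[[0.0000,-0.0036,0.0025],[6.0,0,0],0],[[0.0000,-0.0054,0.0035],[9.0,0,0],0],[[0.0000,-0.0074,0.0045],[12.0,0,0],0],[[0.0000,-0.0094,0.0054],[15.0,0,0],0],[[0.0000,-0.0114,0.0062],[18.0,0,0],0],[[0.0000,-0.0134,0.0069],[21.0,0,0],0],[[0.0000,-0.0155,0.0074],[24.0,0,0],0],
[[0.0000,-0.0012,0.0009],[2.0,0,0],0],[[0.0000,-0.0024,0.0017],[4.0,0,0],0],[[0.0000,-0.0036,0.0025],[6.0,0,0],0],[[0.0000,-0.0048,0.0032],[8.0,0,0],0],[[0.0000,-0.0061,0.0039],[10.0,0,0],0],[[0.0000,-0.0074,0.0045],[12.0,0,0],0],[[0.0000,-0.0087,0.0051],[14.0,0,0],0],[[0.0000,-0.0100,0.0057],[16.0,0,0],0],
```

```bash
python3 -m handwheel '[[[0,-0.0018,0.0013],[3,0,0],0],[[0,-0.0036,0.0025],[6,0,0],0],[[0,-0.0054,0.0035],[9,0,0],0],[[0,-0.0074,0.0045],[12,0,0],0],[[0,-0.0094,0.0054],[15,0,0],0],[[0,-0.0114,0.0062],[18,0,0],0],[[0,-0.0134,0.0069],[21,0,0],0],[[0,-0.0155,0.0074],[24,0,0],0]]'
python3 - <<'E'
from h import *
from bench import bot
s=bot.sense(); show(s); tang(s,-162.4); print(pose(-162.4))
c=bot.camera("side"); np.savez(f"side11.npz",**c)
crop(c,200,140,300,230,7,f"pics/side11.png")
E
```

```text
clock: 15.2
position: [452.7, -42.3, 88.6]
tcp_rot: [0.059, 0.705, 0.059, -0.704]
wrist_force: [2.1, -2.3, -0.6]
gripper_width: -0.002
t 15.2 pos [452.7 -42.3  88.6] x [ 0.001 -0.001 -1.   ] y [ 0.166 -0.986  0.001] yaw_y -80.46 F [ 2.1 -2.3 -0.6] T [-0.31 -0.36 -0.01] w -0.2 j6 1.17
push(tang) 2.8 radial -1.3
(array([452.15348173, -42.33040569,  88.        ]), -80.4)
```

View pics/side11.png

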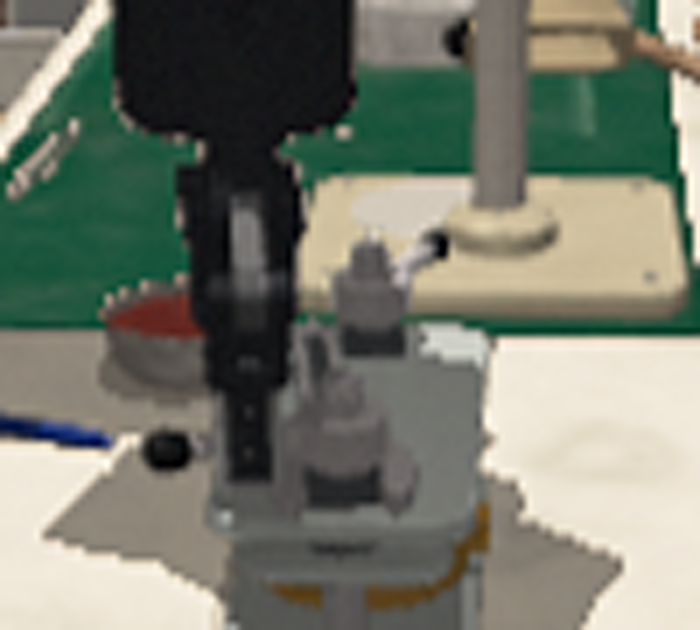

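```bash
python3 -m handwheel '[[[0,-0.0012,0.0009],[2,0,0],0],[[0,-0.0024,0.0017],[4,0,0],0],[[0,-0.0036,0.0025],[6,0,0],0],[[0,-0.0048,0.0032],[8,0,0],0],[[0,-0.0061,0.0039],[10,0,0],0],[[0,-0.0074,0.0045],[12,0,0],0],[[0,-0.0087,0.0051],[14,0,0],0],[[0,-0.0100,0.0057],[16,0,0],0]]'
python3 - <<'E'
from h import *
from bench import bot
s=bot.sense(); show(s); tang(s,-178.4)
E
```

```text
clock: 16.05
position: [445.6, -33.6, 88.5]
tcp_rot: [-0.039, 0.707, -0.039, -0.705]
wrist_force: [1.7, -3.9, -1.3]
gripper_width: 0.0
t 16.05 pos [445.6 -33.6  88.5] x [ 0.002 -0.001 -1.   ] y [-0.111 -0.994  0.   ] yaw_y -96.37 F [ 1.7 -3.9 -1.3] T [-0.56 -0.36 -0.02] w 0.0 j6 1.46
push(tang) 4.0 radial -1.6
```

```bash
python3 - <<'E'
from h import *
for a,k in((-178.4,.5),):
    p,y=pose(a); rows(p,y,[pose(a-k*i) for i in range(1,9)])
E
python3 -m handwheel '[[[0,-0.0003,0.0002],[0.5,0,0],0],[[0,-0.0006,0.0005],[1,0,0],0],[[0,-0.0009,0.0007],[1.5,0,0],0],[[0,-0.0012,0.0009],[2,0,0],0],[[0,-0.0015,0.0011],[2.5,0,0],0],[[0,-0.0018,0.0013],[3,0,0],0],[[0,-0.0021,0.0015],[3.5,0,0],0],[[0,-0.0024,0.0017],[4,0,0],0]]'
python3 - <<'E'
from h import *
from bench import bot
s=bot.sense(); show(s); tang(s,-182.4)
E
```

```text
[[0.0000,-0.0003,0.0002],[0.5,0,0],0],[[0.0000,-0.0006,0.0004],[1.0,0,0],0],[[0.0000,-0.0009,0.0006],[1.5,0,0],0],[[0.0000,-0.0012,0.0009],[2.0,0,0],0],[[0.0000,-0.0015,0.0011],[2.5,0,0],0],[[0.0000,-0.0018,0.0013],[3.0,0,0],0],[[0.0000,-0.0021,0.0015],[3.5,0,0],0],[[0.0000,-0.0024,0.0017],[4.0,0,0],0],
clock: 16.85
position: [444.1, -30.8, 88.3]
tcp_rot: [-0.064, 0.705, -0.064, -0.704]
wrist_force: [3.3, -4.4, -0.9]
gripper_width: 0.002
t 16.85 pos [444.1 -30.8  88.3] x [ 0.001 -0.    -1.   ] y [-0.181 -0.984  0.   ] yaw_y -100.41 F [ 3.3 -4.4 -0.9] T [-0.68 -0.58 -0.02] w 0.2 j6 1.54
push(tang) 4.3 radial -3.5
```

```bash
python3 - <<'E'
from h import *
a=-182.4; p,y=pose(a); rows(p,y,[pose(a-.5*i,rad=36-.1*i) for i in range(1,9)])
E
python3 -m handwheel '[[[0,-0.0003,0.0003],[0.5,0,0],0],[[0,-0.0005,0.0006],[1,0,0],0],[[0,-0.0008,0.0009],[1.5,0,0],0],[[0,-0.0011,0.0012],[2,0,0],0],[[0,-0.0014,0.0015],[2.5,0,0],0],[[0,-0.0017,0.0018],[3,0,0],0],[[0,-0.0020,0.0021],[3.5,0,0],0],[[0,-0.0023,0.0025],[4,0,0],0]]'
python3 - <<'E'
from h import *
from bench import bot
s=bot.sense(); show(s); tang(s,-186.4); print(pose(-186.4,rad=35.2))
E
```

```text
[[0.0000,-0.0003,0.0001],[0.5,0,0],0],[[0.0000,-0.0006,0.0002],[1.0,0,0],0],[[0.0000,-0.0009,0.0004],[1.5,0,0],0],[[0.0000,-0.0012,0.0005],[2.0,0,0],0],[[0.0000,-0.0015,0.0006],[2.5,0,0],0],[[0.0000,-0.0018,0.0007],[3.0,0,0],0],[[0.0000,-0.0021,0.0008],[3.5,0,0],0],[[0.0000,-0.0024,0.0009],[4.0,0,0],0],
clock: 17.65
position: [442.2, -28.1, 88.4]
tcp_rot: [-0.089, 0.702, -0.089, -0.701]
wrist_force: [3.1, -4.1, -0.3]
gripper_width: -0.002
t 17.65 pos [442.2 -28.1  88.4] x [ 0.001 -0.    -1.   ] y [-0.249 -0.969  0.   ] yaw_y -104.41 F [ 3.1 -4.1 -0.3] T [-0.86 -0.59 -0.04] w -0.1 j6 1.61
push(tang) 3.8 radial -3.6
(array([443.04540303, -28.34915914,  88.        ]), -104.4)
```

```bash
python3 - <<'E'
from h import *
a=-186.4; p,y=pose(a,rad=36.8); rows(p,y,[pose(a-.5*i,rad=36.8-.15*i) for i in range(1,9)])
E
```

```text
[[0.0000,-0.0003,0.0001],[0.5,0,0],0],[[0.0000,-0.0006,0.0001],[1.0,0,0],0],[[0.0000,-0.0009,0.0002],[1.5,0,0],0],[[0.0000,-0.0013,0.0003],[2.0,0,0],0],[[0.0000,-0.0016,0.0003],[2.5,0,0],0],[[0.0000,-0.0019,0.0004],[3.0,0,0],0],[[0.0000,-0.0022,0.0004],[3.5,0,0],0],[[0.0000,-0.0025,0.0005],[4.0,0,0],0],
```

```bash
python3 -m handwheel '[[[0,-0.0003,0.0001],[0.5,0,0],0],[[0,-0.0006,0.0001],[1,0,0],0],[[0,-0.0009,0.0002],[1.5,0,0],0],[[0,-0.0013,0.0003],[2,0,0],0],[[0,-0.0016,0.0003],[2.5,0,0],0],[[0,-0.0019,0.0004],[3,0,0],0],[[0,-0.0022,0.0004],[3.5,0,0],0],[[0,-0.0025,0.0005],[4,0,0],0]]'
python3 - <<'E'
from h import *
from bench import bot
s=bot.sense(); show(s); tang(s,-190.4); print(pose(-190.4,rad=35.6))
c=bot.camera("side"); np.savez(f"side12.npz",**c)
crop(c,200,140,300,230,7,f"pics/side12.png")
E
```

```text
clock: 18.45
position: [441.5, -25.5, 88.2]
tcp_rot: [0.113, -0.698, 0.113, 0.698]
wrist_force: [0.0, -6.6, 0.3]
gripper_width: -0.001
t 18.45 pos [441.5 -25.5  88.2] x [-0.001 -0.    -1.   ] y [-0.316 -0.949  0.   ] yaw_y -108.4 F [ 0.  -6.6  0.3] T [-1.05  0.08  0.01] w -0.1 j6 1.69
push(tang) 6.5 radial -1.2
(array([441.60226508, -25.63837643,  88.        ]), -108.4)
```

View pics/side12.png

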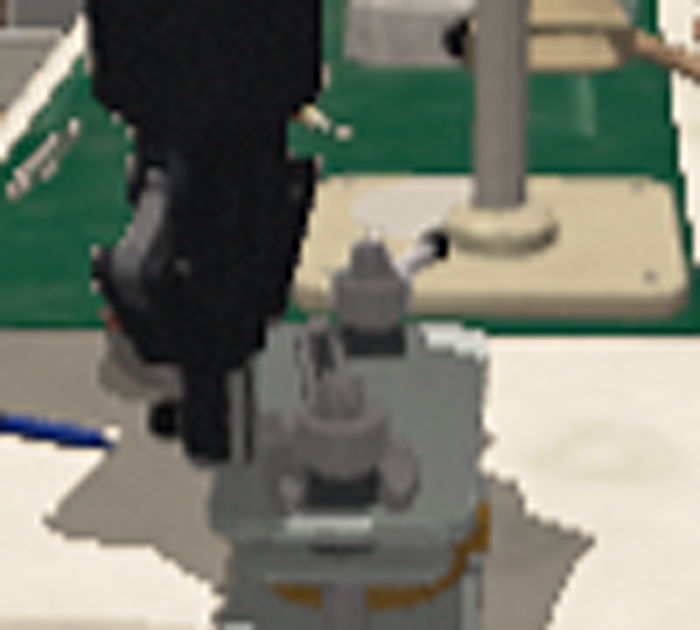

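```bash
python3 - <<'E'
from h import *
a=-190.4; p,y=pose(a,rad=35.6); rows(p,y,[pose(a-.6*i,rad=35.6) for i in range(1,9)])
E
python3 -m handwheel '[[[0,-0.0004,0.0003],[0.6,0,0],0],[[0,-0.0007,0.0005],[1.2,0,0],0],[[0,-0.0011,0.0008],[1.8,0,0],0],[[0,-0.0014,0.0010],[2.4,0,0],0],[[0,-0.0018,0.0013],[3,0,0],0],[[0,-0.0021,0.0015],[3.6,0,0],0],[[0,-0.0025,0.0018],[4.2,0,0],0],[[0,-0.0028,0.0020],[4.8,0,0],0]]'
python3 - <<'E'
from h import *
from bench import bot
s=bot.sense(); show(s); tang(s,-195.2); print(pose(-195.2,rad=35.6))
E
```

```text
[[0.0000,-0.0003,0.0003],[0.6,0,0],0],[[0.0000,-0.0007,0.0005],[1.2,0,0],0],[[0.0000,-0.0010,0.0008],[1.8,0,0],0],[[0.0000,-0.0014,0.0010],[2.4,0,0],0],[[0.0000,-0.0017,0.0013],[3.0,0,0],0],[[0.0000,-0.0021,0.0015],[3.6,0,0],0],[[0.0000,-0.0024,0.0018],[4.2,0,0],0],[[0.0000,-0.0028,0.0020],[4.8,0,0],0],
clock: 19.3
position: [440.5, -22.4, 88.2]
tcp_rot: [0.142, -0.692, 0.142, 0.693]
wrist_force: [-0.3, -8.4, -0.0]
gripper_width: 0.005
t 19.3 pos [440.5 -22.4  88.2] x [-0.001 -0.    -1.   ] y [-0.394 -0.919  0.001] yaw_y -113.2 F [-0.3 -8.4 -0. ] T [-1.34 -0.03 -0.02] w 0.5 j6 1.78
push(tang) 8.2 radial -1.9
(array([440.59675355, -22.35240173,  88.        ]), -113.19999999999999)
```

```bash
python3 - <<'E'
from h import *
a=-195.2; p,y=pose(a,rad=35.6); rows(p,y,[pose(a-.6*i,rad=35.6) for i in range(1,9)])
E
python3 -m handwheel '[[[0,-0.0003,0.0003],[0.6,0,0],0],[[0,-0.0007,0.0005],[1.2,0,0],0],[[0,-0.0010,0.0008],[1.8,0,0],0],[[0,-0.0014,0.0010],[2.4,0,0],0],[[0,-0.0017,0.0013],[3,0,0],0],[[0,-0.0021,0.0015],[3.6,0,0],0],[[0,-0.0023,0.0017],[4,0,0],0],[[0,-0.0026,0.0018],[4.4,0,0],0]]'
python3 - <<'E'
from h import *
from bench import bot
s=bot.sense(); show(s); tang(s,-199.6); print(pose(-199.6,rad=35.6))
s=bot.sense(); tang(s,-199.6)
c=bot.camera("side"); np.savez(f"side13.npz",**c)
crop(c,200,140,300,230,7,f"pics/side13.png"); tang(bot.sense(),-199.6)
E
```

```text
[[0.0000,-0.0003,0.0003],[0.6,0,0],0],[[0.0000,-0.0007,0.0005],[1.2,0,0],0],[[0.0000,-0.0010,0.0008],[1.8,0,0],0],[[0.0000,-0.0014,0.0010],[2.4,0,0],0],[[0.0000,-0.0017,0.0013],[3.0,0,0],0],[[0.0000,-0.0021,0.0015],[3.6,0,0],0],[[0.0000,-0.0024,0.0018],[4.2,0,0],0],[[0.0000,-0.0028,0.0020],[4.8,0,0],0],
clock: 20.1
position: [439.9, -19.4, 88.2]
tcp_rot: [0.168, -0.687, 0.169, 0.687]
wrist_force: [0.7, -9.7, 0.4]
gripper_width: 0.003
t 20.1 pos [439.9 -19.4  88.2] x [-0.001 -0.001 -1.   ] y [-0.463 -0.886  0.001] yaw_y -117.59 F [ 0.7 -9.7  0.4] T [-1.62 -0.07  0.02] w 0.2 j6 1.86
push(tang) 8.9 radial -3.9
(array([439.91954266, -19.27589615,  88.        ]), -117.6)
push(tang) 8.9 radial -3.9
push(tang) 9.4 radial -2.9
```

View pics/side13.png

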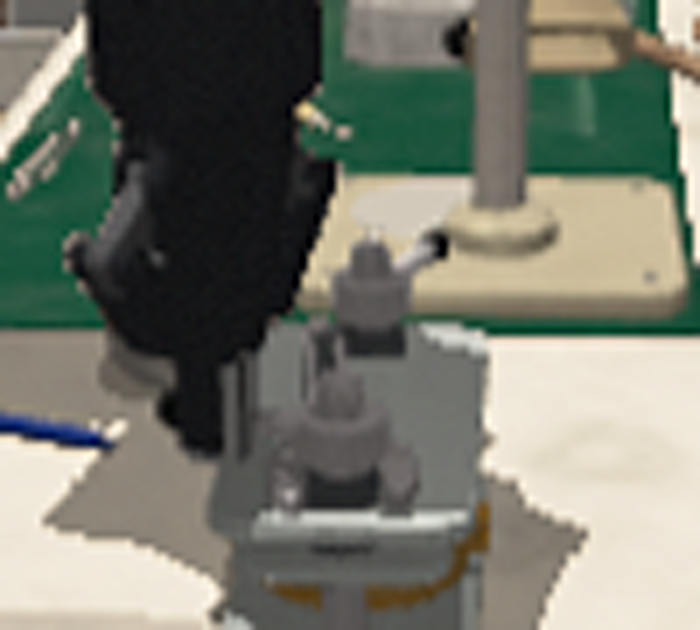

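```bash
python3 -m handwheel '[[[0,-0.0002,0.0001],[0.3,0,0],0],[[0,-0.0004,0.0002],[0.6,0,0],0],[[0,-0.0005,0.0003],[0.8,0,0],0],[[0,-0.0006,0.0003],[0.9,0,0],0],[[0,-0.0006,0.0004],[1,0,0],0],[[0,-0.0006,0.0004],[1,0,0],0],[[0,-0.0006,0.0004],[1,0,0],0],[[0,-0.0006,0.0004],[1,0,0],0]]'
python3 - <<'E'
from h import *
from bench import bot
s=bot.sense(); show(s); tang(s,-200.6)
E
```

```text
clock: 20.95
position: [439.8, -18.7, 88.2]
tcp_rot: [0.174, -0.685, 0.175, 0.685]
wrist_force: [0.3, -10.4, 0.0]
gripper_width: -0.002
t 20.95 pos [439.8 -18.7  88.2] x [-0.001 -0.001 -1.   ] y [-0.478 -0.878  0.001] yaw_y -118.58 F [  0.3 -10.4   0. ] T [-1.67  0.04  0.02] w -0.2 j6 1.88
push(tang) 9.6 radial -3.9
```

```bash
python3 -m handwheel '[[[0,0.005,0],[0,0,0],0],[[0,0.012,0],[0,0,0],0],[[0,0.02,0],[0,0,0],0],[[-0.04,0.02,0],[0,0,0],0],[[-0.08,0.02,0],[0,0,0],0],[[-0.12,0.03,0],[0,0,0],0],[[-0.12,0.08,0],[0,0,0],0],[[-0.12,0.13,0],[0,0,0],0]]'
python3 -m handwheel '[[[0,0.05,0],[0,0,0],0],[[0,0.1,0],[0,0,0],0],[[0,0.15,0],[0,0,0],0],[[0,0.2,-0.02],[0,0,0],0],[[0,0.2,-0.05],[0,0,0],0],[[0,0.2,-0.05],[0,0,0],0],[[0,0.2,-0.05],[0,0,0],0],[[0,0.2,-0.05],[0,0,0],0]]'
python3 - <<'E'
from h import *
from bench import bot
s=bot.sense(); show(s)
for n in("side","top"):
    c=bot.camera(n); np.savez(f"{n}14.npz",**c); cv2.imwrite(f"pics/{n}14f.png",c["img"])
    crop(c,*((180,150,330,250) if n=="top" else (200,140,300,230)),*((5,) if n=="top" else (7,)),f"pics/{n}14.png")
E
```

```text
clock: 21.75
position: [377.1, -133.0, 209.2]
tcp_rot: [-0.173, 0.686, -0.174, -0.685]
wrist_force: [1.8, 0.1, 0.2]
gripper_width: -0.002
clock: 22.55
position: [325.4, -330.9, 208.0]
tcp_rot: [0.175, -0.685, 0.174, 0.686]
wrist_force: [-1.3, 0.1, -0.3]
gripper_width: 0.003
t 22.55 pos [ 325.4 -330.9  208. ] x [-0.001  0.001 -1.   ] y [-0.478 -0.878 -0.   ] yaw_y -118.58 F [-1.3  0.1 -0.3] T [ 0.05  0.02 -0.01] w 0.3 j6 1.13
```

View pics/side14.png

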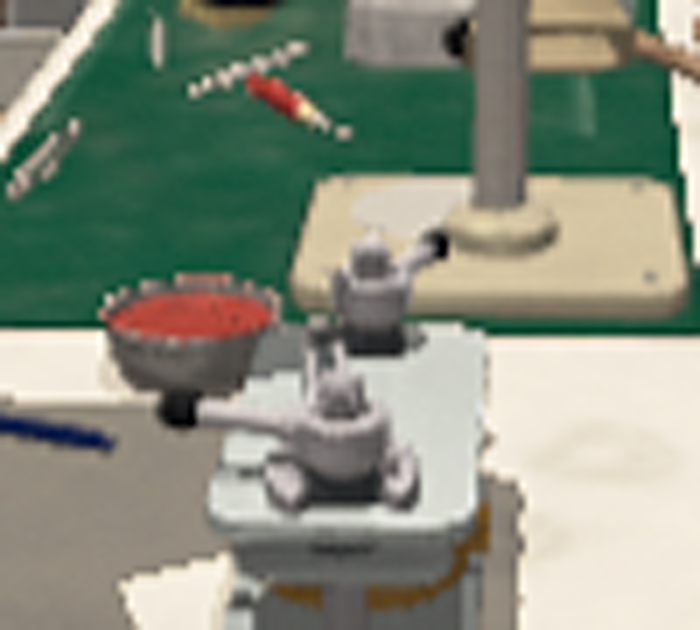

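View pics/top14.png

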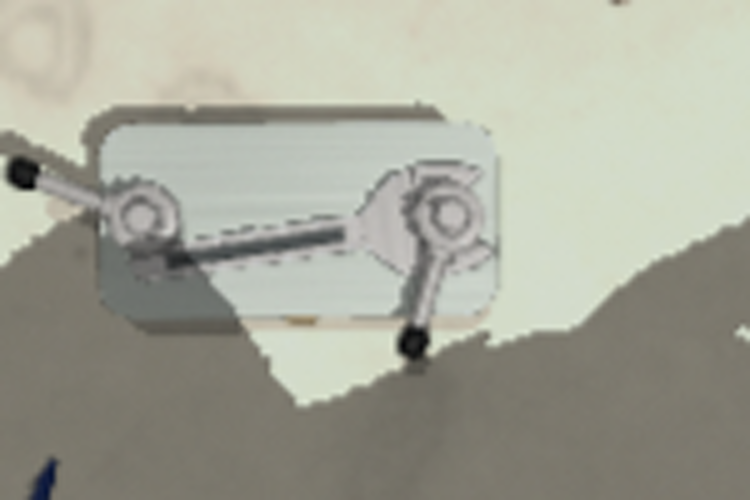

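View pics/top14f.png

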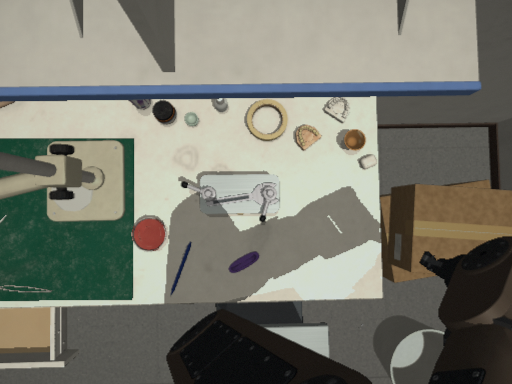

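```bash
python3 - <<'E'
from h import *
for n in("top0","top14","side0","side14"):
    c=load(n+".npz");P=world(c);g=c["img"].max(2)
    m=(P[...,2]>85)&(P[...,2]<125)&(abs(P[...,0]-470)<75)&(P[...,1]>-90)&(P[...,1]<45)
    q=P[m]; z=q[:,2]; st=q[z>113.5][:,:2].mean(0)
    if n[0]=="s": st=st+[0,3]
    r=np.hypot(*(q[:,:2]-st).T); b=q[(r>53)&(r<70)]; h=q[(r>9.5)&(r<14.5)&(z<113)]; l=q[(r>22)&(r<45)]
    v=b[:,:2].mean(0)-st; w=l[:,:2].mean(0)-st
    print(n,"stud",st.round(1),"ball ang",np.degrees(np.arctan2(v[1],v[0])).round(1),"bar ang",np.degrees(np.arctan2(w[1],w[0])).round(1),"hub z",np.median(h[:,2]).round(2),"bar z",np.median(l[:,2]).round(2))
    if n=="top14":
        k=(P[...,2]>77.5)&(P[...,2]<86)&(abs(P[...,0]-468)<30)&(P[...,1]>30)&(P[...,1]<112)
        v,u=np.nonzero(k); qq=np.array([ray(c,a,bb,81) for a,bb in zip(u,v)]); f=np.polyfit(qq[:,1],qq[:,0],1); print("handle slope rad",f,"x at stud y", np.polyval(f,st[1]))
E
```

```text
top0 stud [480.8 -12.2] ball ang -74.2 bar ang -74.1 hub z 104.75 bar z 100.97
top14 stud [481. -12.] ball ang 162.2 bar ang 159.1 hub z 103.42 bar z 98.45
handle slope rad [-1.35122664e-01  4.79509533e+02] x at stud y 481.12425309315614
side0 stud [479.9 -12.5] ball ang -75.3 bar ang -77.6 hub z 106.74 bar z 102.99
side14 stud [480.2 -12.8] ball ang 166.6 bar ang 167.6 hub z 102.77 bar z 98.72
```

```bash
python3 -c "
from bench import bot
print(bot.finish_job())"
```

```text
the job is handed in; nothing more can be done
None
```

The square nut is locked and the job is handed in, at about 22.6 s. No verdict came back.

**What I did:** I slid the spanner flat onto the square nut until its throat touched, about 10 N, then eased it back slightly and let go. Next I ran the lever nut down by pushing its lever with the shut fingers, and tightened it. The arm then moved clear.

**What the last checks showed:**
- **Tightness:** the last push was 9.6 N at about 45 mm. That puts the torque at 0.44–0.45 N m; the turn angle after the slack gives about 0.47.
- **Lever nut:** the lever had turned about 2.1–2.2 rad. The hub and bar sat 1.3–2.5 mm lower in the top view.
- **Spanner:** it lies on the nut. The handle has turned about 0.018 rad clockwise from where I set it, which matches it bearing on the other stud's nut.
- **Surroundings:** the dental cast, cup and tin look unmoved in the top view.

**What did not agree or was not checked:**
- **Lever held still:** the reading did not drop to two thirds as described. I judged the torque from the readings taken while pushing and from the angle.
- **Lever angle:** the two cameras disagree by about 4–8°, and the side camera shows a larger drop of about 4 mm.
- **Square nut's turn:** I could not see it directly. From the handle it is no more than the spanner's slack, about 0.1 rad.

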